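Lean the washed clay boards to dry with their feet in the drip groove

ROBOT

A 6-joint arm with a two-finger parallel gripper is mounted at the origin on the work surface. World frame = base frame: x ahead of the robot, y to its left, z up, the work surface at z = 0. Lengths are in mm, angles in degrees, forces in N, time in s.
With the tool pointing down it reaches from about 300 to 850 mm from the base axis. Payload 4.2 kg.
Tool frame: the origin (TCP) lies at the centre of the arm's flange, where the gripper is bolted on; the fingertips stand 191 mm ahead of it and the grasp point (between the pads) lies 172 mm ahead of it; z points along the fingers, x is the direction in which the jaws open and shut, and the axes are right-handed (so a half turn about z gives the same grasp; the last joint's range is limited). The gripper opens to 91 mm and grips with 3 to 60 N. Pads are 32 mm wide; open, the fingers measure 118 mm over their backs; the gripper's body (76 mm by 178 mm) begins 60 mm behind the grasp point.
Start: joints at [61.879, 18.312, 89.639, -0, 72.044, -1.146], TCP at [260.816, 512.443, 404.776] pointing down, gripper open.
Joint ranges: [-177.97, 177.97], [-48.28, 115.42], [12.27, 149.76], [-77.06, 257.06], [2.81, 150.46], [-146.56, 146.56]. Speed limits (degrees/s): [147.25, 147.25, 180, 180, 180, 180].

INTERFACE

Orientations are given as [roll, pitch, yaw] about the fixed x, y, z axes, in that order (R = Rz(yaw) Ry(pitch) Rx(roll)).
In Python, from workcell import telemetry, imaging, env gives the robot as it stands. The module is installed in compiled form; this text tells all that it offers.
- The arm moves only by the tool jog_arm, never from a script. Its argument "series" is a list of rows, each a list of 3 entries, a list of its own where there are three numbers: the shift along the world's x, y, z in mm, then the turn, a rotation vector about the world's x, y, z in rad, then the opening, from 0 (shut) to 1 (fully open). In form: [[[x, y, z], [ax, ay, az], jaw], ...]. A call has exactly 5 rows; each row is the pose to reach, as a shift and turn from the pose measured when the call began; what a row does not reach only later rows make up. A row lasts 1/12 s, in which the tool goes at most 41.7 mm and 7.16 degrees, less where a joint would pass 70% of its speed; a pose out of reach is approached as far as the arm can. A call with a gripper value outside its range is refused whole. The fingers move at their own pace and stop on an object; "squeeze" is the grip in N (left out, the last holds). Time passes only in rows, so rows that repeat a pose let the fingers close, or fill a call up. It gives the time, the measured TCP pose, the force and the opening at its end, in the units of the state.
- telemetry.state(): the state, without advancing time (a new reading comes with each control period).
- imaging.grab_frame(name): name is "side" or "top" or "wrist"; returns a dict with "pixels" (480x640x3 uint8, red, green, blue), "fov_y" (degrees; the focal length in pixels is half the picture's height over the tangent of half this angle, whatever the lens; pixels are square), "cx", "cy" (the principal point, pixels), "R" (3x3) and "t" (3): a world point X has camera coordinates R X + t; the wrist camera has in their place "T_tool_cam" (4x4, takes a point from camera to tool coordinates, whose origin is the TCP and whose axes are the tool frame's). Camera axes: x right, y down, z forward; pixel columns grow to the right and rows downward; lengths in mm; the calibration is good to about 2 mm. A picture is of the moment at which its call begins: read the wrist's pose just before it. There is no depth.
- env.job_done(): hands the job in, once; it reports no verdict.
The state is a dict: "time_s": time; "qpos": joint angles; "qvel": joint speeds; "effort": joint torques, N m; "ee_pos": TCP position; "ee_rot": TCP orientation; "force": force on the tool from outside, world axes, zero at the start; "torque": the same for the moment, N m; "gripper_width": finger opening in mm.
Only numpy, scipy, OpenCV 4.12 (cv2) and the standard library are available. Lean on these libraries where they do the work, as an engineer would, in place of code of your own. Each camera call takes 0.05 s, during which the arm holds its last target.

TASK

The washed clay boards are to dry leaning on the tiled splashback, so first clear the lidded tub off the drip ledge into the steel tray. Then feel for the drip groove with a board: stand its foot on the ledge in front of the groove, draw it towards the splashback until it drops in, stop there rather than pushing on to the tiles, and lean its upper part back against the splashback. Lean every board from the draining rack like that, hole end up, feet in the groove, square to the splashback and about a finger's width apart so that air gets between them, without disturbing the bowl, the jar or the brick.

Things in the scene. Friction and masses are not known exactly. Their poses are not given: they have to be found in the camera images.
- splash_face (a point): Low white-tiled splashback, 400 mm long, 200 mm high, on the bench to the robot's left. The point is at bench level (z = 0), mid-length, in the plane of the tiled front face. Own x runs along it, y points into the tiles (away from the work), z up: places in front of the face have negative y. A board leans on the face's top edge.
- ledge_band (a point): Mid-length of the ledge's top, 82.5 mm in front of the splashback face; axes as the splashback. The drip groove, 20 mm wide, 10 mm deep, square-edged, level floor, runs the ledge's whole length parallel to the face. Among the ledge's fine scored lines (too shallow to feel) and dried clay it must be felt for: its middle lies 65 to 100 mm in front of the face, differently every time.
- tub_mid (a point): Lidded plastic tub, all white, 62 mm (own x) by 90 mm (own y) and 45 mm high, 150 g; the point is at its centre, 22.5 mm up. At the start it stands on the drip ledge with its long side (y) about square to the splashback.
- tub: The tub again (origin at the centre of its underside).
- tray: Open steel tray fixed to the bench, outside 160 mm (own x) by 130 mm (own y), 25 mm high, walls and floor 5 mm; origin at the centre of its underside.
- rack: Fixed wooden draining rack that holds the boards upright. Base 110 mm (own x) by 235 mm (own y), 12 mm thick; slots at own y = -90, -30, 30, 90 mm, 15 mm wide, between dowels 10 mm thick and 60 mm high standing at own x = -22 and 22 mm. Slots are open at both ends along own x: a board can be lifted a little and drawn out. Origin: centre of its underside.
- splashback: The splashback again, same origin and axes. In front of it is the fixed grey drip ledge, 360 mm long (own x -180 to 180 mm), level top 22 mm above the bench, reaching from the face to 185 mm or more in front of it (own y 0 to -185 mm). The ledge hides the drip groove: see ledge_band.
- bowl: Terracotta bowl, 110 mm across, 55 mm high, on the bench: leave it alone. Origin at the centre of its underside.
- glaze_jar: Clear jar with a black cap, 64 mm across, 85 mm high: leave it alone. Origin at the centre of its underside.
- brick: Loose brick, 75 x 110 x 50 mm: leave it alone. Origin at the centre of its underside.
- board1_mid (a point): Plywood clay board, 70 mm wide (own x), 12 mm thick (own y), 300 mm long (own z, towards the end with the small hang hole), about 160 g; the point is at its centre, half-way along. At the start it stands upright, hole end up, in one of the rack's slots (its foot on the rack's base); some boards are absent.
- board1_foot (a point): The middle of the foot (end without the hole) of board1.
- board1: board1 again, origin as its foot point.
- board2_mid (a point): Plywood clay board, 70 mm wide (own x), 12 mm thick (own y), 300 mm long (own z, towards the end with the small hang hole), about 160 g; the point is at its centre, half-way along. At the start it stands upright, hole end up, in one of the rack's slots (its foot on the rack's base); some boards are absent.
- board2_foot (a point): The middle of the foot (end without the hole) of board2.
- board2: board2 again, origin as its foot point.
- board3_mid (a point): Plywood clay board, 70 mm wide (own x), 12 mm thick (own y), 300 mm long (own z, towards the end with the small hang hole), about 160 g; the point is at its centre, half-way along. At the start it stands upright, hole end up, in one of the rack's slots (its foot on the rack's base); some boards are absent.
- board3_foot (a point): The middle of the foot (end without the hole) of board3.
- board3: board3 again, origin as its foot point.
- board4_mid (a point): Plywood clay board, 70 mm wide (own x), 12 mm thick (own y), 300 mm long (own z, towards the end with the small hang hole), about 160 g; the point is at its centre, half-way along. At the start it stands upright, hole end up, in one of the rack's slots (its foot on the rack's base); some boards are absent.
- board4_foot (a point): The middle of the foot (end without the hole) of board4.
- board4: board4 again, origin as its foot point.

How it is judged:
By the outcome, as a careful person would: the job done as asked, in the order asked, and still so for the second after the job is handed in, with the robot touching nothing.
Of board1, board2, board3, board4 only 2 to 3 are there at a start; the rules pass over those that are not, and their reading is None.
At some moment in a run one of tub may be knocked a few centimetres aside while the robot is not near it.
Once in a run the grip may slacken for a moment while it holds something.
It also fails if it takes over 210 s, if anything falls off the work surface, if the arm or the gripper's body presses on something with over 40 N, if the wrist force passes 120 N, or if a joint passes its speed limit or range.

## Working session

There is one attempt and no reset: what is moved stays moved. The work goes in short steps, Python scripts to look and compute and a tool call to move; the robot and the scene stay as the last step left them, time stands still between calls to the robot, and variables do not carry over. Pictures are saved under pics/ and viewed, and the job is handed in when it is done.

Besides the shell and the picture viewer there is one more tool, called as name([rows], argument=value, ...), one row to a line, values as JSON. jog_arm: Moves the arm, as the interface text tells. Its arguments: {"type":"object","properties":{"series":{"type":"array"},"squeeze":{"type":"number"}},"required":["series"]}

```bash
mkdir -p pics; ls
python3 - <<'E'
from workcell import telemetry, imaging, env
import cv2, numpy as np
s=telemetry.state()
for k,v in s.items(): print(k,v)
for n in ("side","top","wrist"):
    f=imaging.grab_frame(n)
    cv2.imwrite(f"pics/{n}0.png",f["pixels"][:,:,::-1])
    print(n,{k:(np.array(v).round(4).tolist()) for k,v in f.items() if k!="pixels"})
E
```

```text
pics
time_s 0.0
qpos [ 6.18790777e+01  1.83519328e+01  8.97088491e+01 -5.09718109e-04
  7.20425454e+01 -1.14572245e+00]
qvel [ 0.05623518  0.0008774   0.00986034  0.09343835 -0.06813848 -0.05640581]
effort [-7.95723536e-04 -4.12443995e+01 -2.31967360e+01  7.25020515e-02
  4.54485684e-02 -1.06193897e-04]
ee_pos [260.73879957 512.28773683 403.90048983]
ee_rot [-1.79998418e+02  1.03316378e-01  6.30249592e+01]
force [ 0.51223237  0.37509261 -0.93851674]
torque [-0.03344665 -0.01801051  0.01906394]
gripper_width 91.00552823199959
side {'fov_y': 42.8238, 'cx': 317.7499, 'cy': 238.1884, 'R': [[0.6754, -0.7374, 0.0075], [-0.4704, -0.4387, -0.7657], [0.5679, 0.5137, -0.6432]], 't': [-378.7335, 349.1829, 1291.9368]}
top {'fov_y': 48.6157, 'cx': 318.5674, 'cy': 240.4729, 'R': [[0.0065, -0.9999, -0.0084], [-0.9877, -0.0051, -0.1566], [0.1565, 0.0093, -0.9876]], 't': [5.6586, 560.284, 1232.9791]}
wrist {'fov_y': 68.2124, 'cx': 314.5004, 'cy': 240.5245, 'T_tool_cam': [[1.0, -0.0009, 0.0009, 0.4933], [0.0007, 0.9689, 0.2475, -70.1509], [-0.0011, -0.2475, 0.9689, 19.882], [0.0, 0.0, 0.0, 1.0]]}
```

View pics/side0.png

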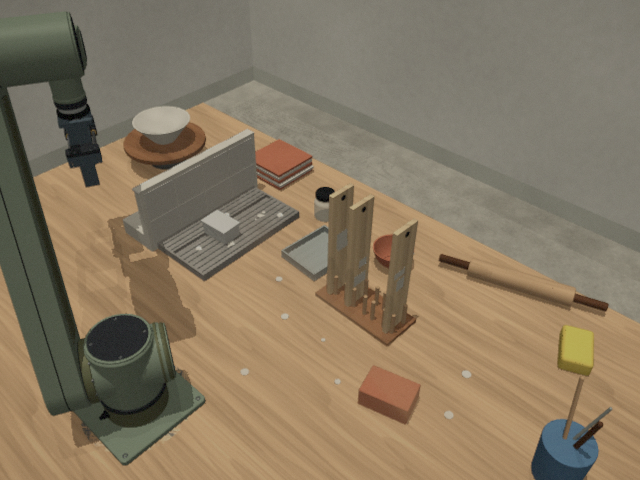

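View pics/top0.png

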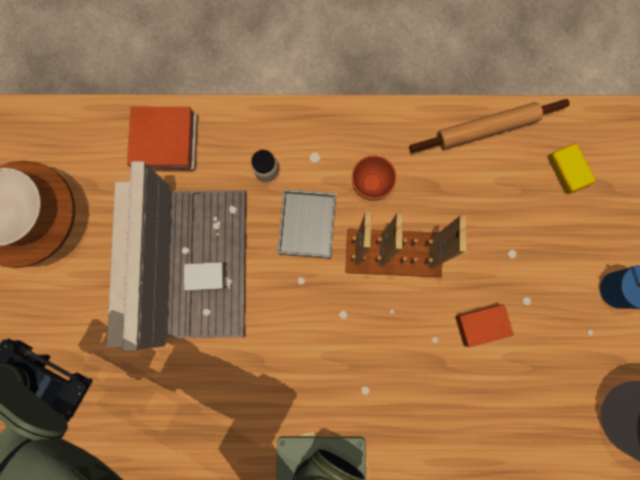

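View pics/wrist0.png

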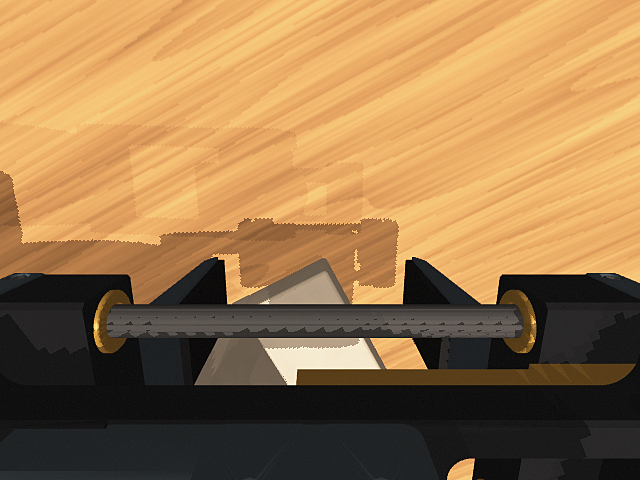

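The three boards stand in the rack at about columns 365, 395 and 450 of the top view, and the tub is at (203,276). The tray is at (307,224) and the splashback runs along columns 115-165. I'll enlarge crops next to measure precisely.

```bash
cat > h.py <<'E'
from workcell import telemetry, imaging, env
import cv2, numpy as np
from scipy.spatial.transform import Rotation as Ro
def K(f):
    fl=240/np.tan(np.radians(f["fov_y"]/2)); return fl,f["cx"],f["cy"]
def cam(f,st=None):
    """returns R,t world->cam"""
    if "R" in f: return np.array(f["R"]),np.array(f["t"])
    T=np.eye(4); T[:3,:3]=Ro.from_euler('xyz',st["ee_rot"],degrees=True).as_matrix(); T[:3,3]=st["ee_pos"]
    M=np.linalg.inv(T@np.array(f["T_tool_cam"])); return M[:3,:3],M[:3,3]
def back(f,uv,z,st=None):
    fl,cx,cy=K(f);R,t=cam(f,st)
    d=R.T@np.array([(uv[0]-cx)/fl,(uv[1]-cy)/fl,1.]); o=-R.T@t
    return o+d*(z-o[2])/d[2]
def proj(f,X,st=None):
    fl,cx,cy=K(f);R,t=cam(f,st)
    c=R@np.array(X,float)+t; return np.array([fl*c[0]/c[2]+cx,fl*c[1]/c[2]+cy])
def tri(obs):
    """obs: list of (f,uv,st)"""
    A=[];b=[]
    for f,uv,st in obs:
        fl,cx,cy=K(f);R,t=cam(f,st);x=(uv[0]-cx)/fl;y=(uv[1]-cy)/fl
        A+= [R[0]-x*R[2],R[1]-y*R[2]]; b+=[x*t[2]-t[0],y*t[2]-t[1]]
    return np.linalg.lstsq(np.array(A),np.array(b),rcond=None)[0]
def crop(f,x0,y0,x1,y1,name,s=None):
    im=f["pixels"][y0:y1,x0:x1,::-1]
    s=s or min(800/(x1-x0),600/(y1-y0))
    im=cv2.resize(im,None,fx=s,fy=s,interpolation=cv2.INTER_CUBIC)
    st=20 if x1-x0>=160 else 10
    for u in range((x0//st+1)*st,x1,st):
        cv2.line(im,(int((u-x0)*s),0),(int((u-x0)*s),6),(0,0,255),1); cv2.putText(im,str(u),(int((u-x0)*s)-10,16),0,.35,(0,0,255),1)
    for v in range((y0//st+1)*st,y1,st):
        cv2.line(im,(0,int((v-y0)*s)),(6,int((v-y0)*s)),(0,0,255),1); cv2.putText(im,str(v),(8,int((v-y0)*s)+4),0,.35,(0,0,255),1)
    cv2.imwrite("pics/"+name+".png",im)
E
python3 - <<'E'
from h import *
import pickle
t=imaging.grab_frame("top"); s=imaging.grab_frame("side")
pickle.dump((t,s),open("f0.pkl","wb"))
crop(t,100,150,260,355,"t_spl"); crop(t,270,180,480,290,"t_rack"); crop(s,120,130,310,275,"s_spl"); crop(s,280,180,430,340,"s_rack")
E
```

```text
(no output)
```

View pics/t_spl.png

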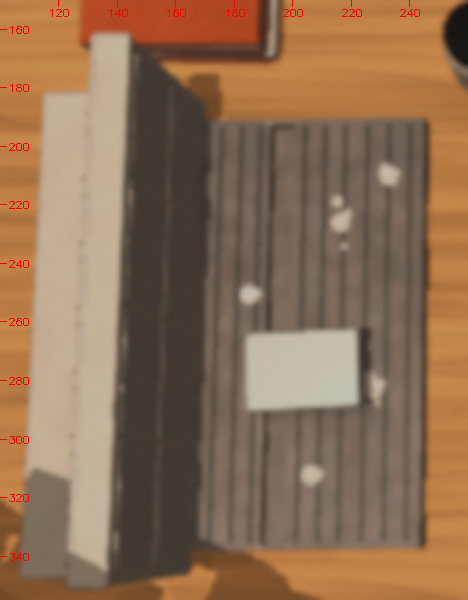

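View pics/t_rack.png

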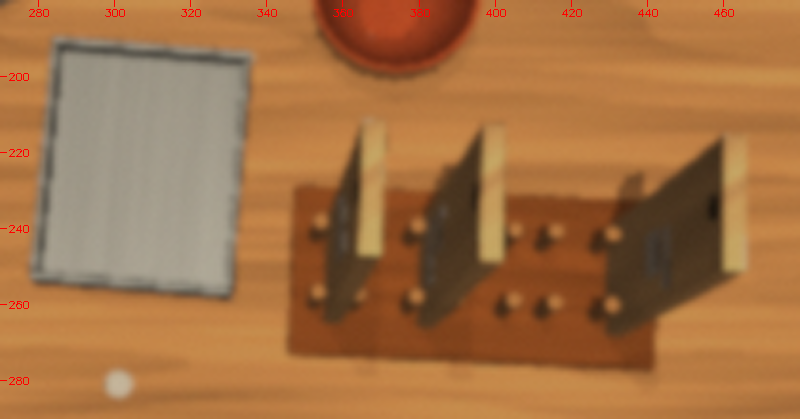

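View pics/s_spl.png

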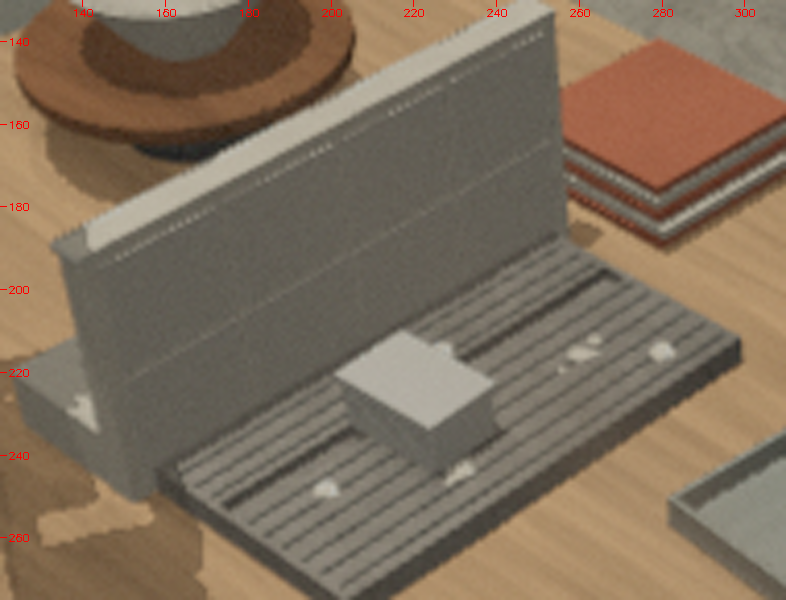

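View pics/s_rack.png

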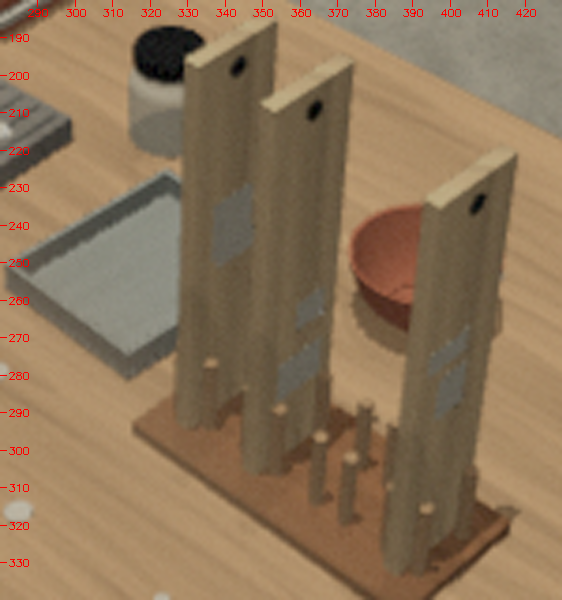

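Run:
```python
from h import *
import pickle
t,s=pickle.load(open("f0.pkl","rb"))
p=lambda n,*a:print(n,*[np.round(x,1) for x in a])
for n,uv,z in [("wall top front far",(145,162),200),("wall top front near",(137,350),200),
 ("ledge FR",(246.5,191),22),("ledge NR",(245,336.5),22),("ledge base far",(172,190.5),22),("ledge base near",(167.5,336),22),
 ("tub",(184.5,264.5),67),("tub",(223,262.5),67),("tub",(223.5,288),67),("tub",(185,290.5),67),
 ("tray",(285,190.5),25),("tray",(336,194),25),("tray",(330.5,258.5),25),("tray",(279,254),25),
 ("rack",(347.5,229),12),("rack",(442,232.5),12),("rack",(441,277.5),12),("rack",(346,273),12),
 ("bA",(365,211),312),("bA",(371,212),312),("bA",(371,247.5),312),("bA",(364,247.5),312),
 ("bB",(396.5,212),312),("bB",(402.5,213),312),("bB",(402.5,249),312),("bB",(396,248.5),312),
 ("bC",(459.5,215),312),("bC",(466.5,215),312),("bC",(466.5,251),312),("bC",(460,251.5),312)]:
    p(n,back(t,uv,z))
for n,uv,z in [("wall top far front",(254,134),200),("wall top near front",(142,192),200),("ledge far R",(299,213),22),("ledge far L",(257,186.5),22),
 ("tub",(201,220.5),67),("tub",(217,210),67),("tub",(239.5,222),67),("tub",(223.5,234),67),
 ("tray",(282,251),25),("tray",(314,274),25),
 ("rack",(315.5,295),12),("bA",(330,198),312),("bA",(336,200),312),("bA",(354,188.5),312),("bA",(348.5,187.5),312),
 ("bB",(350,209),312),("bB",(357,211.5),312),("bB",(374.5,198),312),("bC",(393.5,234.5),312),("bC",(400,237),312),("bC",(418,222),312),("bC",(412,220),312)]:
    p("S "+n,back(s,uv,z))
```

```text
wall top front far [705.5 384.  200. ]
wall top front near [306.8 377.4 200. ]
ledge FR [687.3 189.   22. ]
ledge NR [331.4 182.7  22. ]
ledge base far [687.8 374.7  22. ]
ledge base near [331.4 367.7  22. ]
tub [497.9 323.2  67. ]
tub [503.1 232.8  67. ]
tub [443.3 229.5  67. ]
tub [437.  319.2  67. ]
tray [688.3  93.1  25. ]
tray [679.9 -33.3  25. ]
tray [519.1 -20.2  25. ]
tray [529.5 105.1  25. ]
rack [594.4 -62.1  12. ]
rack [ 586.8 -295.    12. ]
rack [ 475.6 -289.3   12. ]
rack [485.3 -58.2  12. ]
bA [575.2 -81.9 312. ]
bA [573.3 -93.3 312. ]
bA [504.9 -92.7 312. ]
bA [504.8 -79.5 312. ]
bB [ 573.5 -141.9  312. ]
bB [ 571.6 -153.3  312. ]
bB [ 502.3 -152.   312. ]
bB [ 503.2 -139.8  312. ]
bC [ 568.3 -261.6  312. ]
bC [ 568.3 -274.9  312. ]
bC [ 499.1 -272.3  312. ]
bC [ 498.1 -260.   312. ]
S wall top far front [699.8 377.3 200. ]
S wall top near front [314.4 373.6 200. ]
S ledge far R [685.6 187.8  22. ]
S ledge far L [693.5 372.6  22. ]
S tub [438.4 318.4  67. ]
S tub [498.5 322.7  67. ]
S tub [505.2 237.2  67. ]
S tub [442.2 230.1  67. ]
S tray [532.4 103.5  25. ]
S tray [525.1 -19.4  25. ]
S rack [481.9 -64.4  12. ]
S bA [501.6 -87.2 312. ]
S bA [ 505.  -101.5  312. ]
S bA [ 564.6 -102.5  312. ]
S bA [559.2 -91.1 312. ]
S bB [ 501.1 -144.5  312. ]
S bB [ 504.6 -160.9  312. ]
S bB [ 567.7 -158.   312. ]
S bC [ 496.2 -263.7  312. ]
S bC [ 498.8 -278.   312. ]
S bC [ 563.4 -276.3  312. ]
S bC [ 560.4 -263.3  312. ]
```

jog_arm([
  [[0, 0, 35], [0, 0, -0.1], 0.95],
  [[15, -15, 70], [0, 0, -0.2], 0.95],
  [[40, -40, 85], [0, 0, -0.32], 0.95],
  [[66, -68, 85], [0, 0, -0.44], 0.95],
  [[92, -98, 85], [0, 0, -0.56], 0.95],
])

```text
time_s: 0.67
ee_pos: [353.4, 413.7, 490.8]
ee_rot: [-179.9, -0.1, 30.7]
force: [0.4, -0.9, -0.4]
gripper_width: 86.7
```

jog_arm([
  [[25, -28, 0], [0, 0, -0.1], 0.95],
  [[50, -56, 0], [0, 0, -0.2], 0.95],
  [[75, -86, -20], [0, 0, -0.3], 0.95],
  [[100, -116, -45], [0, 0, -0.4], 0.95],
  [[114, -138, -70], [0, 0, -0.48], 0.95],
])

```text
time_s: 1.08
ee_pos: [468.4, 274.8, 422.2]
ee_rot: [-179.8, -0.4, 2.9]
force: [0.6, -0.1, -0.3]
gripper_width: 86.6
```

Run:
```python
from h import *
import pickle
st=telemetry.state(); w=imaging.grab_frame("wrist"); t=imaging.grab_frame("top")
print(st["time_s"],st["ee_pos"],st["ee_rot"],st["qpos"])
crop(w,0,0,640,480,"w1"); crop(t,100,150,260,355,"t1")
for c in [(498.5,321),(502.5,233.5),(443,230),(439,319)]: print(proj(w,[c[0],c[1],67],st).round(),end=" ")
```

```text
1.0833 [468.41009336 274.81896855 422.21917297] [-179.84299796   -0.3854849     2.88897577] [ 2.91950648e+01  1.47169930e+01  9.22228937e+01 -3.15245863e-02
  7.26449742e+01  2.63148554e+01]
[347. 180.] [344. 269.] [285. 269.] [283. 179.]
```

View pics/w1.png

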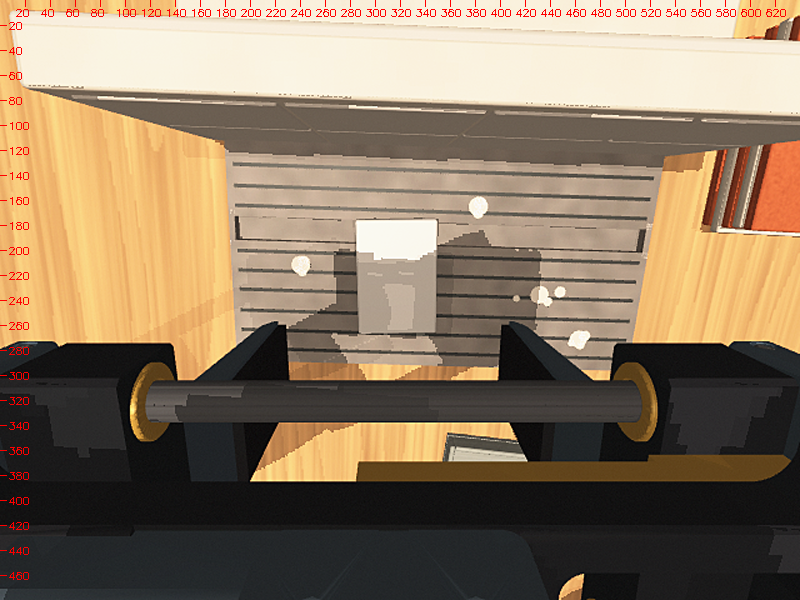

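View pics/t1.png

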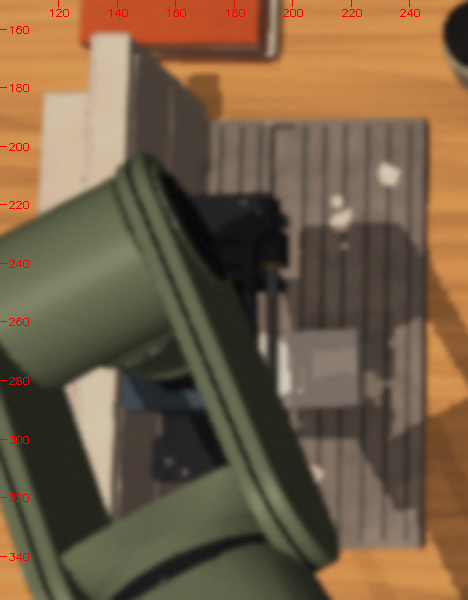

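The tub sits where predicted: corners at about (284,176), (349,176), (349,267) and (285,267). The wrist view also hints at the groove, with dark notches at the ledge ends near (190,145) and (514,153) in raw pixels. I'll measure that too and use it as a hint only.

Run:
```python
from h import *
st=telemetry.state(); w=imaging.grab_frame("wrist")
crop(w,170,90,330,210,"w1a"); crop(w,400,100,560,220,"w1b"); crop(w,170,90,540,290,"w1c")
import pickle; pickle.dump((st,w),open("w1.pkl","wb"))
```

```text
(no output)
```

View pics/w1a.png

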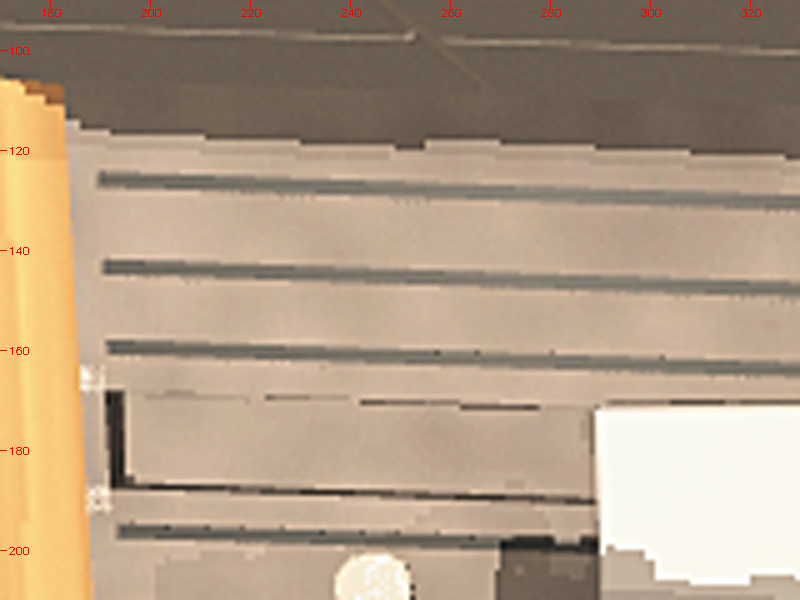

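View pics/w1b.png

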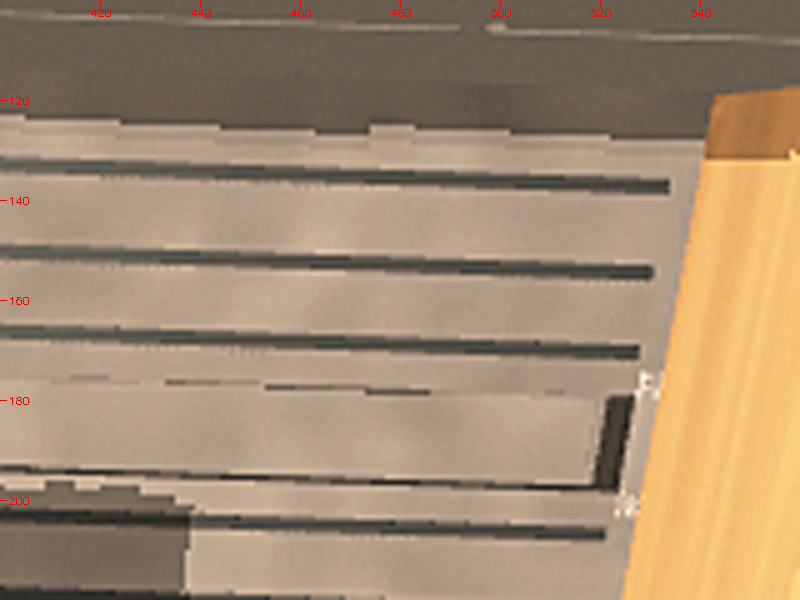

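Run:
```python
from h import *
import pickle
st,w=pickle.load(open("w1.pkl","rb"))
for n,uv,z in [("groove far L",(194,168),22),("groove near L",(196,187.5),22),("far R",(524,179),22),("near R",(522,198),22),
 ("face base L",(186,115),22),("face base R",(540,127.5),22),("ledge corner L",(184,115),22),("ledge cor R",(541,127.5),22),
 ("tub",(289,171.5),67),("tub",(284.5,266),67),("tub",(349,266.5),67),("tub",(350,176),67)]:
    print(n,back(w,uv,z,st).round(1))
```

```text
groove far L [338.1 317.   22. ]
groove near L [339.5 296.9  22. ]
far R [681.9 322.8  22. ]
near R [683.7 303.   22. ]
face base L [332.  368.9  22. ]
face base R [687.8 374.3  22. ]
ledge corner L [329.9 368.8  22. ]
ledge cor R [688.8 374.4  22. ]
tub [440.1 321.3  67. ]
tub [438.5 230.   67. ]
tub [501.7 232.7  67. ]
tub [496.2 320.   67. ]
```

The groove's edges come out at y≈297-317 and 303-323, so it is 20 mm wide as stated, and I'll confirm that by feel. I'm descending on the tub.

jog_arm([
  [[0.5, -2, -35], [0, 0, 0.005], 0.95],
  [[1, -3, -75], [0, 0, 0.005], 0.95],
  [[1, -3, -110], [0, 0, 0.005], 0.95],
  [[1, -3, -135], [0, 0, 0.005], 0.95],
  [[1, -3, -150], [0, 0, 0.005], 0.95],
], squeeze=20)

```text
time_s: 1.65
ee_pos: [467.4, 272.5, 267.3]
ee_rot: [179.9, 0.3, 3.4]
force: [0.5, -0.8, -0.3]
gripper_width: 86.5
```

jog_arm([
  [[0, 0, -15], [0, 0, 0], 0.95],
  [[0, 0, -30], [0, 0, 0], 0.95],
  [[0, 0, -42], [0, 0, 0], 0.95],
  [[0, 0, -46], [0, 0, 0], 0.95],
  [[0, 0, -46], [0, 0, 0], 0.7],
])

```text
time_s: 2.07
ee_pos: [467.1, 273.6, 221.2]
ee_rot: [179.9, 0.3, 3.5]
force: [0.2, -0.1, 0.4]
gripper_width: 83.0
```

jog_arm([
  [[0, 0, 0], [0, 0, 0], 0.5],
  [[0, 0, 0], [0, 0, 0], 0.4],
  [[0, 0, 0], [0, 0, 0], 0.4],
  [[0, 0, 0], [0, 0, 0], 0.4],
  [[0, 0, 0], [0, 0, 0], 0.4],
])

```text
time_s: 2.48
ee_pos: [467.7, 274.0, 222.4]
ee_rot: [180.0, 0.2, 3.5]
force: [0.6, 2.3, 4.6]
gripper_width: 61.8
```

jog_arm([
  [[0, 0, 12], [0, 0, 0], 0.4],
  [[0, 0, 35], [0, 0, 0], 0.4],
  [[5, -10, 55], [0, 0, 0], 0.4],
  [[20, -35, 60], [0, 0, -0.02], 0.4],
  [[35, -62, 60], [0, 0, -0.04], 0.4],
], squeeze=30)

```text
time_s: 2.9
ee_pos: [502.9, 212.1, 284.3]
ee_rot: [-179.9, 0.0, 1.3]
force: [0.7, 0.1, -1.6]
gripper_width: 62.2
```

jog_arm([
  [[17, -30, 0], [0, 0, -0.02], 0.4],
  [[34, -62, 0], [0, 0, -0.04], 0.4],
  [[52, -95, 0], [0, 0, -0.06], 0.4],
  [[70, -125, 0], [0, 0, -0.08], 0.4],
  [[84, -150, 0], [0, 0, -0.09], 0.4],
])

```text
time_s: 3.32
ee_pos: [587.4, 59.7, 284.0]
ee_rot: [-180.0, 0.1, -4.0]
force: [0.9, 0.8, -1.4]
gripper_width: 62.0
```

Run:
```python
from h import *
st=telemetry.state(); w=imaging.grab_frame("wrist");s=imaging.grab_frame("side")
print(st["time_s"],st["ee_pos"].round(1),st["ee_rot"].round(1),st["force"].round(1),st["gripper_width"])
crop(w,0,0,640,480,"w2"); crop(s,200,130,440,340,"s2")
```

```text
3.3167 [587.4  59.7 284. ] [-1.8e+02  1.0e-01 -4.0e+00] [ 0.9  0.8 -1.4] 62.04181211237407
```

View pics/w2.png

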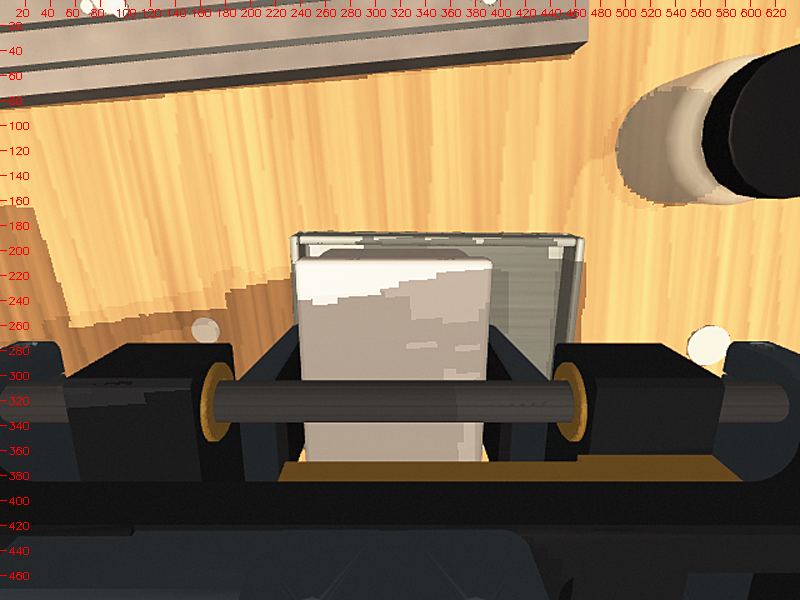

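View pics/s2.png

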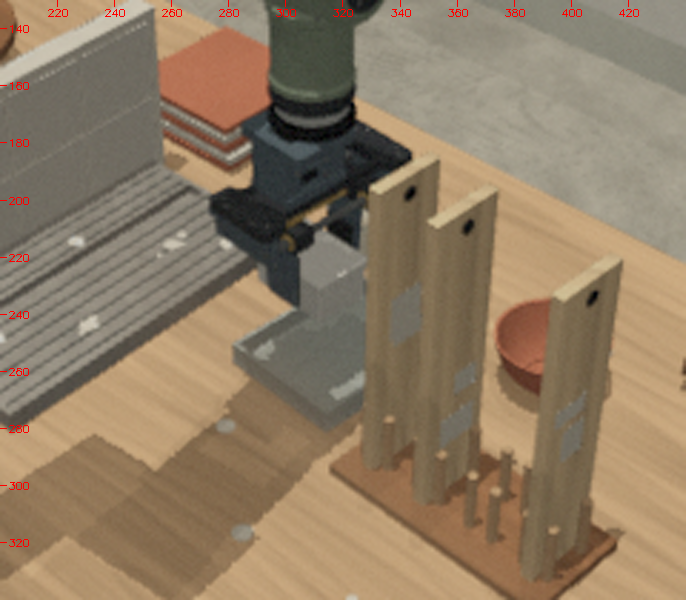

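The tub is held squarely and is over the tray, whose far wall shows at row 190.

jog_arm([
  [[8, -10, 0], [0, 0, 0], 0.4],
  [[16, -19, 0], [0, 0, 0], 0.4],
  [[16, -19, -25], [0, 0, 0], 0.4],
  [[16, -19, -45], [0, 0, 0], 0.4],
  [[16, -19, -60], [0, 0, 0], 0.4],
])

```text
time_s: 3.83
ee_pos: [604.1, 39.6, 222.2]
ee_rot: [180.0, 0.1, -4.1]
force: [-0.1, -1.4, -2.1]
gripper_width: 61.8
```

jog_arm([
  [[0, 0, -5], [0, 0, 0], 0.4],
  [[0, 0, -10], [0, 0, 0], 0.4],
  [[0, 0, -14], [0, 0, 0], 0.4],
  [[0, 0, -17], [0, 0, 0], 0.4],
  [[0, 0, -18], [0, 0, 0], 0.4],
])

```text
time_s: 4.25
ee_pos: [604.5, 39.8, 205.4]
ee_rot: [180.0, 0.0, -4.1]
force: [-2.1, 1.0, 7.9]
gripper_width: 62.0
```

Contact at 205.4, as expected. I'll release and rise.

jog_arm([
  [[0, 0, 0], [0, 0, 0], 0.8],
  [[0, 0, 0], [0, 0, 0], 0.88],
  [[0, 0, 0], [0, 0, 0], 0.88],
  [[0, 0, 10], [0, 0, 0], 0.88],
  [[0, 0, 30], [0, 0, 0], 0.88],
])

```text
time_s: 4.67
ee_pos: [603.7, 39.7, 234.2]
ee_rot: [179.9, 0.3, -4.1]
force: [0.7, 0.2, -0.1]
gripper_width: 80.2
```

jog_arm([
  [[0, 0, 35], [0, 0, 0.0], 0.6],
  [[0, 0, 75], [0, 0, 0], 0.4],
  [[0, 0, 115], [0, 0, 0.1], 0.35],
  [[0, 0, 155], [0, 0, 0.2], 0.35],
  [[0, 0, 195], [0, 0, 0.32], 0.35],
])

```text
time_s: 5.08
ee_pos: [602.9, 39.6, 432.3]
ee_rot: [179.9, 0.2, 14.6]
force: [0.6, 0.1, 0.1]
gripper_width: 50.0
```

jog_arm([
  [[0, 0, 40], [0, 0, 0.12], 0.35],
  [[0, -10, 70], [0, 0, 0.24], 0.35],
  [[-10, -30, 90], [0, 0, 0.36], 0.35],
  [[-25, -45, 100], [0, 0, 0.48], 0.35],
  [[-35, -55, 100], [0, 0, 0.6], 0.35],
])

```text
time_s: 5.5
ee_pos: [566.6, -16.4, 536.7]
ee_rot: [179.6, 0.0, 49.3]
force: [-0.4, -0.8, -0.2]
gripper_width: 31.9
```

Run:
```python
from h import *
st=telemetry.state(); s=imaging.grab_frame("side")
print(st["time_s"],st["ee_pos"].round(1),st["ee_rot"].round(1),st["force"].round(1),st["gripper_width"],st["qpos"].round(1))
crop(s,200,130,440,340,"s3")
```

```text
5.5 [566.6 -16.4 536.7] [179.6   0.   49.3] [-0.4 -0.8 -0.2] 31.881735793195322 [ -2.8  14.6  76.2  -0.3  88.8 -52. ]
```

View pics/s3.png

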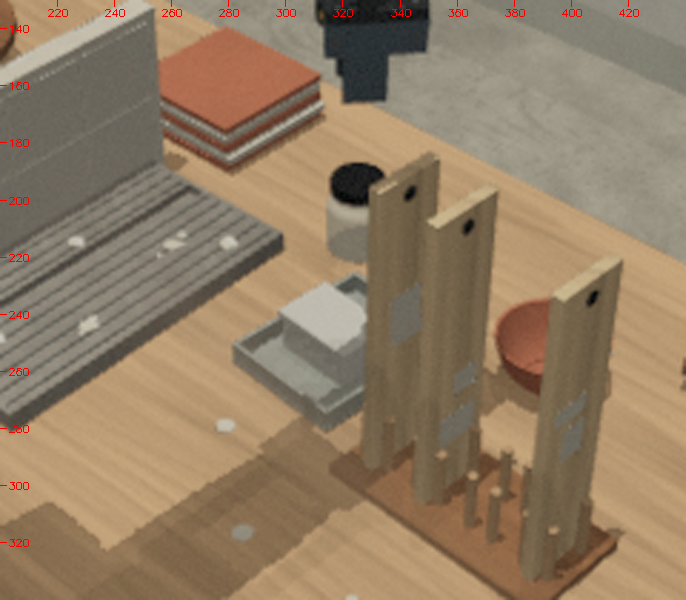

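The tub rests inside the tray at about (322,245), clear of the walls. Next I'll position over board A, the one nearest the tray.

jog_arm([
  [[-5, -15, 0], [0, 0, 0.12], 0.35],
  [[-11, -30, 0], [0, 0, 0.24], 0.35],
  [[-16, -45, 5], [0, 0, 0.36], 0.35],
  [[-22, -60, 5], [0, 0, 0.48], 0.35],
  [[-27, -70, 5], [0, 0, 0.6], 0.35],
])

```text
time_s: 5.97
ee_pos: [537.5, -88.3, 541.4]
ee_rot: [179.6, 0.2, 84.0]
force: [0.5, 0.5, 0.3]
gripper_width: 32.3
```

jog_arm([
  [[0, 0, 0], [0, 0, 0.077], 0.35],
  [[0, 0, 0], [0, 0, 0.077], 0.35],
  [[0, 0, 0], [0, 0, 0.077], 0.35],
  [[0, 0, 0], [0, 0, 0.077], 0.35],
  [[0, 0, 0], [0, 0, 0.077], 0.35],
])

```text
time_s: 6.38
ee_pos: [537.7, -87.9, 541.4]
ee_rot: [179.7, 0.2, 88.4]
force: [0.6, -0.5, -0.8]
gripper_width: 31.7
```

Run:
```python
from h import *
import pickle
st=telemetry.state(); w=imaging.grab_frame("wrist")
pickle.dump((st,w),open("w3.pkl","wb"))
print(st["time_s"],st["ee_pos"].round(1),st["ee_rot"].round(1),st["force"].round(1),st["gripper_width"],st["qpos"].round(1))
crop(w,0,0,640,480,"w3")
```

```text
6.3833 [537.7 -87.9 541.4] [179.7   0.2  88.4] [ 0.6 -0.5 -0.8] 31.732174367740168 [-10.5  12.4  78.5  -0.2  88.7 -98.8]
```

View pics/w3.png

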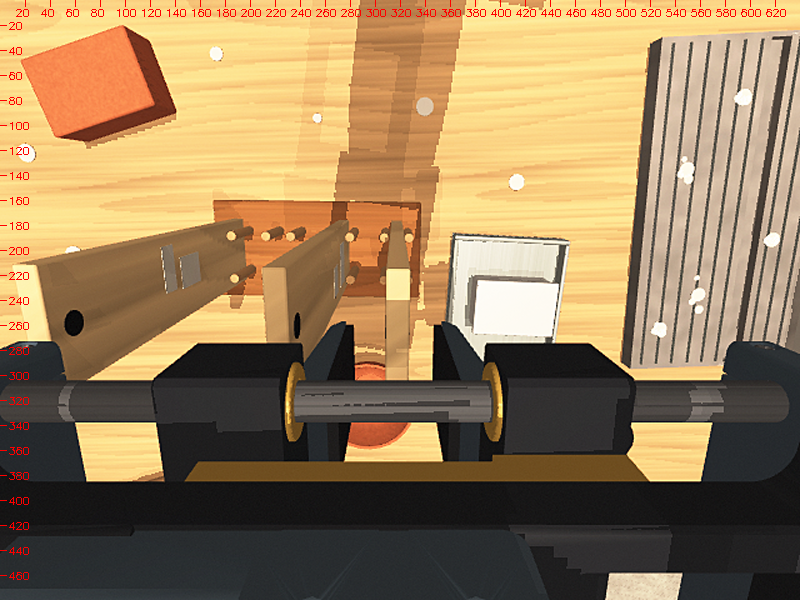

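Run:
```python
from h import *
import pickle
st,w=pickle.load(open("w3.pkl","rb"))
crop(w,190,150,350,270,"w3a")
```

```text
(no output)
```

View pics/w3a.png

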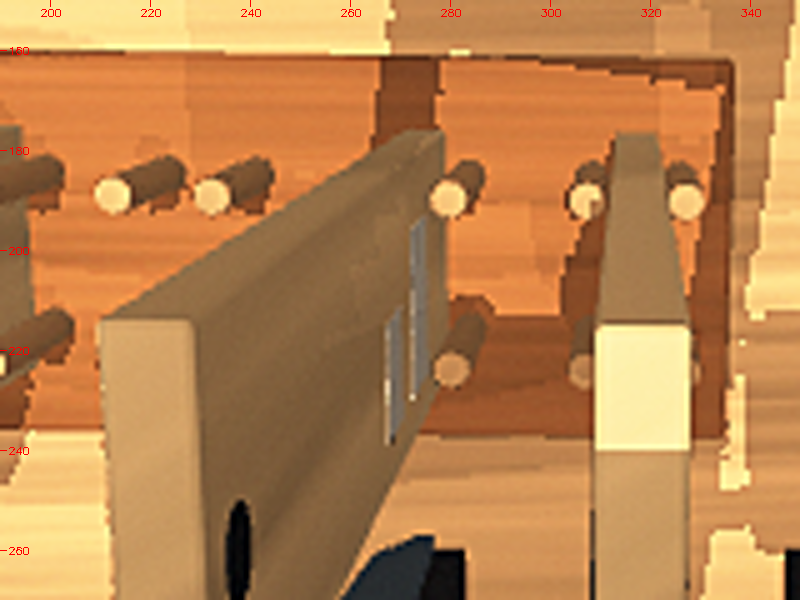

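Run:
```python
from h import *
import pickle
st,w=pickle.load(open("w3.pkl","rb"))
for n,uv,z in [("A",(309.3,214.5),312),("A",(327.7,214.5),312),("A lit end",(309,240),312),("A lit end",(327.8,240),312),("Afoot",(313,176.7),12),("Afoot",(321.7,176.7),12),("B",(210.3,214),312),("B",(228.5,214),312),("C",(15.5,212),312),("C",(33,212),312),
 ("rack corner",(336,152),12),("dow",(307,190),72),("dow",(327,190),72),("dow",(280,190),72),("dow",(212,189),72),("dow",(232,189),72)]:
    print(n,back(w,uv,z,st).round(1))
```

```text
A [506.6 -90.2 312. ]
A [506.9 -79.2 312. ]
A lit end [522.3 -90.9 312. ]
A lit end [522.6 -79.4 312. ]
Afoot [507.8 -90.   12. ]
Afoot [508.2 -77.7  12. ]
B [ 504.6 -149.4  312. ]
B [ 504.9 -138.5  312. ]
C [ 500.  -265.9  312. ]
C [ 500.3 -255.4  312. ]
rack corner [474.8 -57.   12. ]
dow [519.5 -97.5  72. ]
dow [520.2 -72.3  72. ]
dow [ 518.5 -131.6   72. ]
dow [ 514.8 -217.4   72. ]
dow [ 515.5 -192.2   72. ]
```

Board A is at about (541.5, -85), yaw about -1.7°. Descending to grasp it 265 mm above its foot.

jog_arm([
  [[1, 1, -20], [0, 0, 0], 0.35],
  [[2, 2, -45], [0, 0, 0], 0.35],
  [[3, 3, -70], [0.003, 0, 0], 0.35],
  [[4, 4, -85], [0.003, 0, 0], 0.35],
  [[4, 4, -94], [0.003, 0, 0], 0.35],
], squeeze=40)

```text
time_s: 6.85
ee_pos: [541.6, -83.5, 445.0]
ee_rot: [179.9, 0.0, 88.4]
force: [0.7, 0.3, -0.3]
gripper_width: 31.8
```

jog_arm([
  [[0, 0, 0], [0, 0, 0], 0.35],
  [[0, 0, 0], [0, 0, 0], 0.2],
  [[0, 0, 0], [0, 0, 0], 0.1],
  [[0, 0, 0], [0, 0, 0], 0.05],
  [[0, 0, 0], [0, 0, 0], 0.05],
])

```text
time_s: 7.27
ee_pos: [541.7, -84.2, 446.2]
ee_rot: [179.7, 0.2, 88.4]
force: [-0.7, -1.5, 3.3]
gripper_width: 11.8
```

Run:
```python
from h import *
st=telemetry.state(); s=imaging.grab_frame("side")
print(st["time_s"],st["ee_pos"].round(1),st["ee_rot"].round(1),st["force"].round(1),st["torque"].round(2),st["gripper_width"],st["qpos"].round(1))
crop(s,260,100,440,340,"s4")
```

```text
7.2667 [541.7 -84.2 446.2] [179.7   0.2  88.4] [-0.7 -1.5  3.3] [-0.31 -0.05 -0.  ] 11.80499740264989 [-10.   14.5  89.1  -0.2  76.2 -98.3]
```

View pics/s4.png

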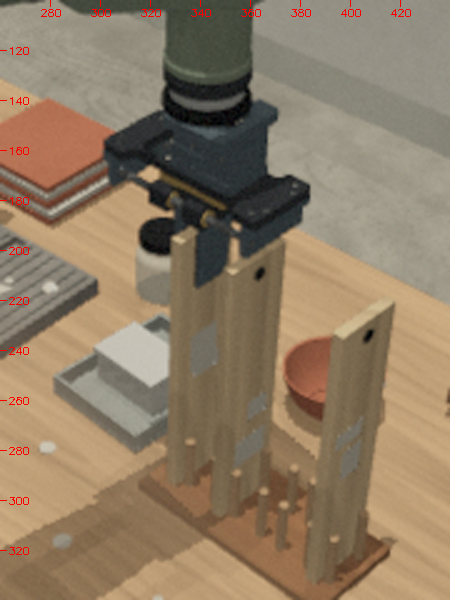

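The grip is good at 11.8 mm. I'm lifting the board clear of the dowels and carrying it over.

jog_arm([
  [[0, 0, 8], [0, 0, 0], 0.05],
  [[0, 0, 22], [0, 0, 0], 0.05],
  [[0, 0, 42], [0, 0, 0], 0.05],
  [[0, 0, 65], [0, 0, 0], 0.05],
  [[0, 0, 88], [0, 0, 0], 0.05],
])

```text
time_s: 7.73
ee_pos: [541.4, -83.9, 535.4]
ee_rot: [179.8, 0.1, 88.4]
force: [-0.8, 0.1, -1.7]
gripper_width: 12.0
```

jog_arm([
  [[2, 12, 0], [0, 0, 0.008], 0.05],
  [[6, 35, 0], [0, 0, 0.016], 0.05],
  [[10, 65, 0], [0, 0, 0.024], 0.05],
  [[15, 95, 0], [0, 0, 0.032], 0.05],
  [[20, 125, 0], [0, 0, 0.04], 0.05],
])

```text
time_s: 8.15
ee_pos: [561.2, 43.3, 534.4]
ee_rot: [179.9, 0.0, 90.7]
force: [0.2, -0.8, -2.3]
gripper_width: 12.2
```

jog_arm([
  [[5, 30, 0], [0, 0, 0], 0.05],
  [[10, 62, 0], [0, 0, 0], 0.05],
  [[15, 95, 0], [0, 0, 0], 0.05],
  [[20, 125, 0], [0, 0, 0], 0.05],
  [[25, 150, 0], [0, 0, 0], 0.05],
])

```text
time_s: 8.57
ee_pos: [585.7, 196.6, 533.1]
ee_rot: [-180.0, -0.1, 90.8]
force: [0.6, -0.2, -1.4]
gripper_width: 11.8
```

Run:
```python
from h import *
st=telemetry.state(); s=imaging.grab_frame("side")
print(st["time_s"],st["ee_pos"].round(1),st["ee_rot"].round(1),st["force"].round(1),st["torque"].round(2),st["gripper_width"],st["qpos"].round(1))
crop(s,180,60,440,340,"s5")
```

```text
8.5667 [585.7 196.6 533.1] [-1.80e+02 -1.00e-01  9.08e+01] [ 0.6 -0.2 -1.4] [ 0.06 -0.04  0.03] 11.775602680129133 [ 17.5  19.8  69.4   0.1  90.8 -73.4]
```

View pics/s5.png

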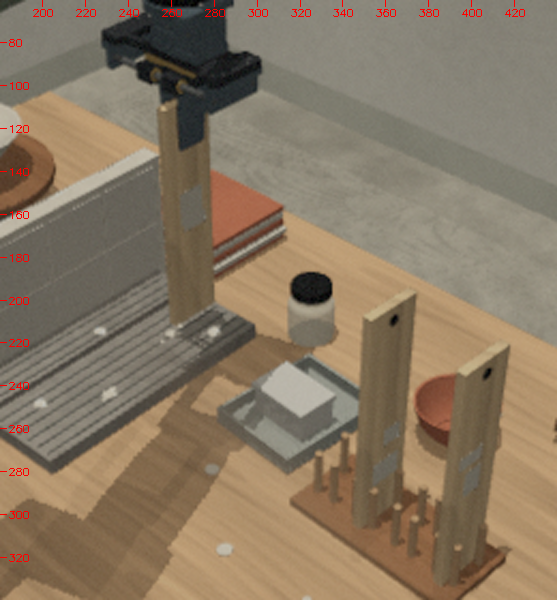

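jog_arm([
  [[4, 25, 0], [0, 0, 0.003], 0.05],
  [[8, 52, 0], [0, 0, 0.003], 0.05],
  [[10, 72, -15], [0, 0, 0.003], 0.05],
  [[10, 81, -35], [0, 0, 0.003], 0.05],
  [[10, 81, -55], [0, 0, 0.003], 0.05],
])

```text
time_s: 9.03
ee_pos: [595.7, 284.6, 475.4]
ee_rot: [-179.9, -0.5, 91.4]
force: [-0.1, 0.2, -1.4]
gripper_width: 11.9
```

jog_arm([
  [[0, 0, -7], [0, 0, 0], 0.05],
  [[0, 0, -13], [0, 0, 0], 0.05],
  [[0, 0, -18], [0, 0, 0], 0.05],
  [[0, 0, -20], [0, 0, 0], 0.05],
  [[0, 0, -20], [0, 0, 0], 0.05],
])

```text
time_s: 9.45
ee_pos: [595.7, 284.3, 456.4]
ee_rot: [-180.0, -0.5, 91.4]
force: [0.1, 0.7, -0.5]
gripper_width: 12.1
```

jog_arm([
  [[0, 0, 4], [-0.009, 0, -0.007], 0.05],
  [[0, -4, 6], [-0.009, 0, -0.007], 0.05],
  [[0, -8, 6], [-0.009, 0, -0.007], 0.05],
  [[0, -8, 6], [-0.009, 0, -0.007], 0.05],
  [[0, -8, 6], [-0.009, 0, -0.007], 0.05],
])

```text
time_s: 9.87
ee_pos: [595.8, 275.8, 462.6]
ee_rot: [-180.0, -0.0, 90.9]
force: [0.1, 0.3, -0.8]
gripper_width: 11.9
```

jog_arm([
  [[0, 0, -2], [0, 0, 0], 0.05],
  [[0, 0, -4], [0, 0, 0], 0.05],
  [[0, 0, -6], [0, 0, 0], 0.05],
  [[0, 0, -7], [0, 0, 0], 0.05],
  [[0, 0, -7], [0, 0, 0], 0.05],
])

```text
time_s: 10.28
ee_pos: [595.6, 275.8, 456.1]
ee_rot: [-180.0, -0.0, 90.9]
force: [-0.9, 0.1, 1.9]
gripper_width: 11.7
```

The foot touched down at TCP z 456.1, which matches the ledge's 22 mm height. Now drawing toward the splashback with light pressure.

jog_arm([
  [[0, 1.5, -1.5], [0, 0, 0], 0.05],
  [[0, 3, -1.5], [0, 0, 0], 0.05],
  [[0, 4.5, -1.5], [0, 0, 0], 0.05],
  [[0, 6, -1.5], [0, 0, 0], 0.05],
  [[0, 7.5, -1.5], [0, 0, 0], 0.05],
])

```text
time_s: 10.7
ee_pos: [595.5, 282.1, 456.0]
ee_rot: [179.9, 0.2, 90.9]
force: [-0.4, -3.5, 5.7]
gripper_width: 11.8
```

jog_arm([
  [[0, 1.5, -1.5], [0, 0, 0], 0.05],
  [[0, 3, -1.5], [0, 0, 0], 0.05],
  [[0, 4.5, -1.5], [0, 0, 0], 0.05],
  [[0, 6, -1.5], [0, 0, 0], 0.05],
  [[0, 7.5, -1.5], [0, 0, 0], 0.05],
])

```text
time_s: 11.12
ee_pos: [595.5, 288.4, 455.9]
ee_rot: [179.8, 0.5, 90.9]
force: [-1.0, -3.2, 5.5]
gripper_width: 11.9
```

jog_arm([
  [[0, 1.5, -1.2], [0.009, 0, 0], 0.05],
  [[0, 3, -1.2], [0.012, 0, 0], 0.05],
  [[0, 4, -1.2], [0.012, 0, 0], 0.05],
  [[0, 5, -1.2], [0.012, 0, 0], 0.05],
  [[0, 6, -1.2], [0.012, 0, 0], 0.05],
])

```text
time_s: 11.53
ee_pos: [595.7, 293.7, 455.9]
ee_rot: [179.6, -0.1, 90.9]
force: [1.2, -2.3, 5.4]
gripper_width: 11.8
```

jog_arm([
  [[0, 1.5, -1.2], [0.003, 0, 0], 0.05],
  [[0, 2.5, -1.2], [0.004, 0, 0], 0.05],
  [[0, 3.5, -1.2], [0.004, 0, 0], 0.05],
  [[0, 4.5, -1.2], [0.004, 0, 0], 0.05],
  [[0, 5.5, -1.2], [0.004, 0, 0], 0.05],
])

```text
time_s: 11.95
ee_pos: [595.8, 297.9, 455.9]
ee_rot: [179.5, -0.0, 90.9]
force: [-1.1, -3.8, 6.6]
gripper_width: 11.8
```

jog_arm([
  [[0, 1, -1.2], [0.003, 0.004, 0], 0.05],
  [[0, 2, -1.2], [0.004, 0.008, 0], 0.05],
  [[0, 3, -1.2], [0.004, 0.008, 0], 0.05],
  [[0, 4, -1.2], [0.004, 0.008, 0], 0.05],
  [[0, 5, -1.2], [0.004, 0.008, 0], 0.05],
])

```text
time_s: 12.37
ee_pos: [596.2, 302.4, 455.9]
ee_rot: [179.8, -0.2, 90.8]
force: [0.2, -3.5, 7.2]
gripper_width: 12.0
```

jog_arm([
  [[0, 1, -1.2], [0.003, 0, 0], 0.05],
  [[0, 2, -1.2], [0.004, 0, 0], 0.05],
  [[0, 3, -1.2], [0.004, 0, 0], 0.05],
  [[0, 4, -1.2], [0.004, 0, 0], 0.05],
  [[0, 5, -1.2], [0.004, 0, 0], 0.05],
])

```text
time_s: 12.78
ee_pos: [596.2, 307.7, 454.5]
ee_rot: [179.8, -0.5, 90.8]
force: [0.3, -0.9, -1.7]
gripper_width: 12.1
```

It dropped in: Fz went from +7 N to about -1.7 N and z fell below the ledge contact height. Lowering straight down to the groove floor.

jog_arm([
  [[0, 0, -1], [0, 0, 0], 0.05],
  [[0, 0, -2], [0, 0, 0], 0.05],
  [[0, 0, -4], [0, 0, 0], 0.05],
  [[0, 0, -6], [0, 0, 0], 0.05],
  [[0, 0, -7], [0, 0, 0], 0.05],
])

```text
time_s: 13.2
ee_pos: [596.2, 307.8, 446.6]
ee_rot: [179.8, -0.5, 90.8]
force: [-0.1, 0.3, -2.7]
gripper_width: 11.7
```

jog_arm([
  [[0, 0, -0.7], [0, 0, 0], 0.05],
  [[0, 0, -1.4], [0, 0, 0], 0.05],
  [[0, 0, -2], [0, 0, 0], 0.05],
  [[0, 0, -2], [0, 0, 0], 0.05],
  [[0, 0, -2], [0, 0, 0], 0.05],
])

```text
time_s: 13.62
ee_pos: [595.9, 307.7, 445.9]
ee_rot: [179.8, -0.5, 90.8]
force: [-2.1, -0.9, 6.2]
gripper_width: 12.3
```

Floor contact is at TCP z 445.9, 10 mm below the ledge contact, so this is the groove. I'll compute the lean arc about the foot corner.

```bash
cat > lean.py <<'E'
from h import *
def lean(phis,yshift=-2,lift=0.5,foot=434.2,z0=12.,half=6,yaw=1.0):
    st=telemetry.state(); R=Ro.from_euler('xyz',st["ee_rot"],degrees=True)
    n=np.array([-np.sin(np.radians(yaw)),np.cos(np.radians(yaw)),0]); a=np.array([n[1],-n[0],0])
    tz=R.as_matrix()[:,2]; p=st["ee_pos"]; F=p+foot*tz
    b=np.cross(tz,a); b=b if b@n>0 else -b
    P=F+half*b
    print("foot",F.round(1),"tilt deg",np.degrees(np.arcsin(-tz@n)).round(2),"pivot",P.round(1),"F",st["force"].round(1))
    for i,f in enumerate(phis):
        r=Ro.from_rotvec(-np.radians(f)*a); k=(i+1)/len(phis)
        q=P+r.apply(p-P)+n*yshift*k+np.array([0,0,lift*k])
        print(f,(q-p).round(1),(-np.radians(f)*a).round(4))
E
python3 - <<'E'
from lean import *
lean([2,4,6,8,10,12,13,14,15,16,17])
E
```

```text
foot [597.5 311.6  11.8] tilt deg -0.51 pivot [597.4 317.6  11.8] F [-2.1 -0.9  6.2]
2 [-0.3 15.   0.1] [-0.0349 -0.0006 -0.    ]
4 [-0.5 29.9 -0.3] [-0.0698 -0.0012 -0.    ]
6 [-0.8 44.9 -1.2] [-0.1047 -0.0018 -0.    ]
8 [-1.  59.8 -2.7] [-0.1396 -0.0024 -0.    ]
10 [-1.3 74.6 -4.7] [-0.1745 -0.003  -0.    ]
12 [-1.6 89.4 -7.2] [-0.2094 -0.0037 -0.    ]
13 [-1.7 96.6 -8.6] [-0.2269 -0.004  -0.    ]
14 [ -1.8 103.8 -10.1] [-0.2443 -0.0043 -0.    ]
15 [ -1.9 111.  -11.8] [-0.2618 -0.0046 -0.    ]
16 [ -2.1 118.2 -13.6] [-0.2792 -0.0049 -0.    ]
17 [ -2.2 125.3 -15.6] [-0.2967 -0.0052 -0.    ]
```

jog_arm([
  [[-0.3, 15, 0.3], [-0.035, -0.0006, 0], 0.05],
  [[-0.5, 29.9, 0], [-0.07, -0.0012, 0], 0.05],
  [[-0.8, 44.9, -1.0], [-0.105, -0.0018, 0], 0.05],
  [[-1.0, 59.8, -2.5], [-0.14, -0.0024, 0], 0.05],
  [[-1.3, 74.6, -4.5], [-0.1745, -0.003, 0], 0.05],
])

```text
time_s: 14.03
ee_pos: [594.7, 383.0, 440.9]
ee_rot: [179.8, 9.6, 90.8]
force: [1.1, -0.3, -1.8]
gripper_width: 11.9
```

Run:
```python
from lean import *
lean([1,2,3,4,5,6,7],yshift=0,lift=0)
st=telemetry.state();print(st["ee_pos"],st["ee_rot"])
```

```text
foot [597.6 310.9  12.7] tilt deg 9.56 pivot [597.5 316.8  11.7] F [ 1.1 -0.3 -1.8]
1 [-0.1  7.5 -1.2] [-0.0175 -0.0003 -0.    ]
2 [-0.3 14.9 -2.6] [-0.0349 -0.0006 -0.    ]
3 [-0.4 22.4 -4.1] [-0.0524 -0.0009 -0.    ]
4 [-0.5 29.8 -5.7] [-0.0698 -0.0012 -0.    ]
5 [-0.6 37.1 -7.4] [-0.0873 -0.0015 -0.    ]
6 [-0.8 44.5 -9.3] [-0.1047 -0.0018 -0.    ]
7 [ -0.9  51.8 -11.3] [-0.1222 -0.0021 -0.    ]
[594.67505133 383.01131395 440.8506342 ] [179.75785286   9.56406662  90.83509991]
```

jog_arm([
  [[-0.1, 7.3, -1.1], [-0.0175, -0.0003, 0], 0.05],
  [[-0.3, 14.5, -2.5], [-0.035, -0.0006, 0], 0.05],
  [[-0.4, 21.8, -4.0], [-0.0524, -0.0009, 0], 0.05],
  [[-0.5, 29.0, -5.6], [-0.07, -0.0012, 0], 0.05],
  [[-0.6, 36.3, -7.3], [-0.0873, -0.0015, 0], 0.05],
])

```text
time_s: 14.45
ee_pos: [594.2, 419.6, 433.3]
ee_rot: [179.7, 14.6, 90.8]
force: [-0.8, -0.1, -1.4]
gripper_width: 11.9
```

Run:
```python
from lean import *
lean([0.5,1,1.5,2,2.5,3],yshift=0,lift=0)
st=telemetry.state();print(st["ee_pos"],st["ee_rot"])
s=imaging.grab_frame("side"); crop(s,120,40,320,280,"s6")
```

```text
foot [597.7 310.1  13.2] tilt deg 14.62 pivot [597.6 315.9  11.7] F [-0.8 -0.1 -1.4]
0.5 [-0.1  3.7 -0.9] [-0.0087 -0.0002 -0.    ]
1 [-0.1  7.3 -1.9] [-0.0175 -0.0003 -0.    ]
1.5 [-0.2 11.  -2.9] [-0.0262 -0.0005 -0.    ]
2 [-0.3 14.7 -3.9] [-0.0349 -0.0006 -0.    ]
2.5 [-0.3 18.3 -4.9] [-0.0436 -0.0008 -0.    ]
3 [-0.4 21.9 -6. ] [-0.0524 -0.0009 -0.    ]
[594.19800893 419.64087711 433.33815296] [179.73984365  14.61889118  90.81115285]
```

View pics/s6.png

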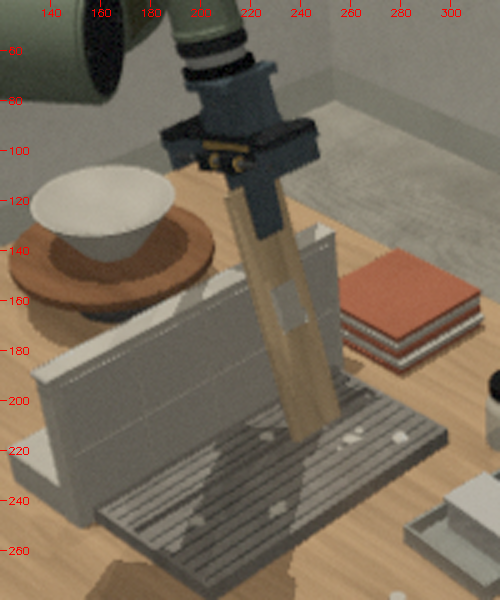

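jog_arm([
  [[-0.1, 3.7, -0.9], [-0.0087, -0.0002, 0], 0.05],
  [[-0.1, 7.3, -1.8], [-0.0175, -0.0003, 0], 0.05],
  [[-0.2, 9.2, -2.3], [-0.022, -0.0004, 0], 0.05],
  [[-0.2, 11, -2.8], [-0.0262, -0.0005, 0], 0.05],
  [[-0.2, 12.0, -3.1], [-0.0288, -0.0005, 0], 0.05],
])

```text
time_s: 14.92
ee_pos: [593.9, 432.6, 429.8]
ee_rot: [179.7, 16.4, 90.9]
force: [-0.1, -0.7, -1.2]
gripper_width: 11.7
```

jog_arm([
  [[0, 1.8, -0.4], [-0.0044, -0.0001, 0], 0.05],
  [[-0.1, 3.7, -0.9], [-0.0087, -0.0002, 0], 0.05],
  [[-0.1, 3.7, -0.9], [-0.0087, -0.0002, 0], 0.05],
  [[-0.1, 3.7, -0.9], [-0.0087, -0.0002, 0], 0.05],
  [[-0.1, 3.7, -0.9], [-0.0087, -0.0002, 0], 0.05],
])

```text
time_s: 15.33
ee_pos: [593.9, 436.3, 428.8]
ee_rot: [179.7, 16.9, 90.9]
force: [0.2, 0.3, -0.3]
gripper_width: 12.1
```

jog_arm([
  [[0, 1.8, -0.5], [-0.0044, -0.0001, 0], 0.05],
  [[-0.1, 3.7, -1.0], [-0.0087, -0.0002, 0], 0.05],
  [[-0.1, 5.5, -1.5], [-0.013, -0.0002, 0], 0.05],
  [[-0.1, 5.5, -1.5], [-0.013, -0.0002, 0], 0.05],
  [[-0.1, 5.5, -1.5], [-0.013, -0.0002, 0], 0.05],
])

```text
time_s: 15.75
ee_pos: [593.7, 442.0, 427.2]
ee_rot: [179.7, 17.7, 90.9]
force: [-0.3, -0.8, -1.3]
gripper_width: 11.7
```

Run:
```python
from lean import *
lean([0.5,1],yshift=0,lift=0)
st=telemetry.state();print(st["ee_pos"],st["ee_rot"],st["torque"])
```

```text
foot [597.6 310.1  13.5] tilt deg 17.69 pivot [597.5 315.8  11.7] F [-0.3 -0.8 -1.3]
0.5 [-0.1  3.6 -1.1] [-0.0087 -0.0002 -0.    ]
1 [-0.1  7.2 -2.3] [-0.0175 -0.0003 -0.    ]
[593.67469482 441.97376541 427.16123546] [179.7442827   17.6896548   90.87482317] [ 0.07206404  0.04957761 -0.01490025]
```

jog_arm([
  [[0, 1.8, -0.5], [-0.0044, -0.0001, 0], 0.05],
  [[-0.1, 3.6, -1.1], [-0.0087, -0.0002, 0], 0.05],
  [[-0.1, 5.4, -1.7], [-0.013, -0.0002, 0], 0.05],
  [[-0.1, 5.4, -1.7], [-0.013, -0.0002, 0], 0.05],
  [[-0.1, 5.4, -1.7], [-0.013, -0.0002, 0], 0.05],
])

```text
time_s: 16.17
ee_pos: [593.5, 447.5, 425.4]
ee_rot: [179.7, 18.4, 90.9]
force: [-0.4, -0.9, -0.8]
gripper_width: 11.8
```

jog_arm([
  [[0, 1.8, -0.5], [-0.0044, -0.0001, 0], 0.05],
  [[-0.1, 3.6, -1.1], [-0.0087, -0.0002, 0], 0.05],
  [[-0.1, 3.6, -1.1], [-0.0087, -0.0002, 0], 0.05],
  [[-0.1, 3.6, -1.1], [-0.0087, -0.0002, 0], 0.05],
  [[-0.1, 3.6, -1.1], [-0.0087, -0.0002, 0], 0.05],
])

```text
time_s: 16.58
ee_pos: [593.4, 451.2, 424.3]
ee_rot: [179.7, 18.9, 90.9]
force: [0.2, 0.1, -1.6]
gripper_width: 11.8
```

jog_arm([
  [[0, 1.8, -0.6], [-0.0044, -0.0001, 0], 0.05],
  [[-0.1, 3.6, -1.2], [-0.0087, -0.0002, 0], 0.05],
  [[-0.1, 5.4, -1.8], [-0.013, -0.0002, 0], 0.05],
  [[-0.1, 5.4, -1.8], [-0.013, -0.0002, 0], 0.05],
  [[-0.1, 5.4, -1.8], [-0.013, -0.0002, 0], 0.05],
])

```text
time_s: 17.0
ee_pos: [593.4, 456.3, 422.5]
ee_rot: [179.7, 19.8, 90.9]
force: [-0.4, -2.6, -0.4]
gripper_width: 12.1
```

Run:
```python
from lean import *
lean([0.5,1],yshift=0,lift=0)
st=telemetry.state();print(st["torque"])
s=imaging.grab_frame("side"); crop(s,160,60,280,240,"s7")
t=imaging.grab_frame("top"); crop(t,90,140,260,350,"t7")
```

```text
foot [597.6 309.6  13.9] tilt deg 19.77 pivot [597.5 315.2  11.8] F [-0.4 -2.6 -0.4]
0.5 [-0.1  3.6 -1.2] [-0.0087 -0.0002 -0.    ]
1 [-0.1  7.1 -2.5] [-0.0175 -0.0003 -0.    ]
[-0.25587431  0.02354421  0.08860375]
```

View pics/s7.png

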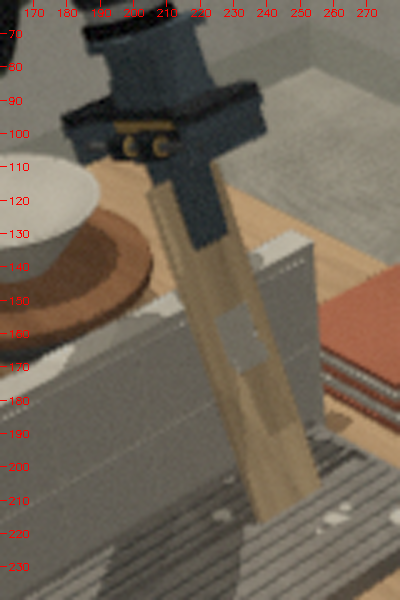

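View pics/t7.png

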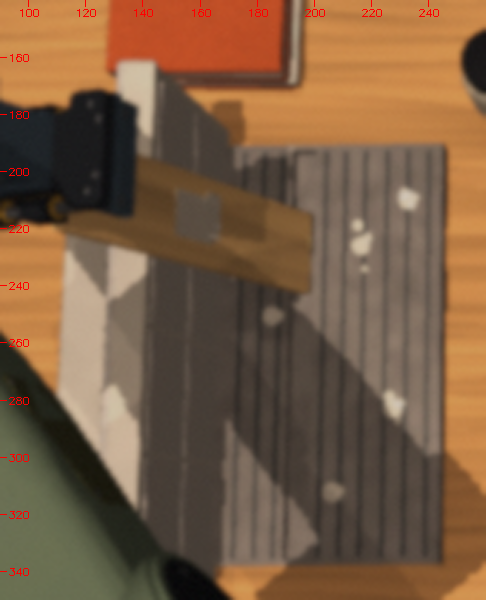

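Contact with the splashback's top edge shows at 19.8° tilt (Fy -2.6 N and a torque appearing). In the picture the board rests on the tiles with its foot on the groove line. Releasing and retreating along the board.

jog_arm([
  [[0, 0, -0.5], [0, 0, 0], 0.08],
  [[0, 0, -0.5], [0, 0, 0], 0.14],
  [[0, 0, -0.5], [0, 0, 0], 0.22],
  [[0, 0, -0.5], [0, 0, 0], 0.3],
  [[0, 0, 0], [0, 0, 0], 0.35],
])

```text
time_s: 17.52
ee_pos: [593.3, 456.5, 422.4]
ee_rot: [179.8, 19.7, 90.9]
force: [-0.4, 1.0, -0.6]
gripper_width: 29.7
```

jog_arm([
  [[0, 2.5, 7], [0, 0, 0], 0.35],
  [[0, 7, 20], [0, 0, 0], 0.35],
  [[0, 14, 38], [0, 0, 0], 0.35],
  [[0, 21, 58], [0, 0, 0], 0.35],
  [[0, 28, 78], [0, 0, 0], 0.35],
])

```text
time_s: 17.93
ee_pos: [593.0, 485.0, 501.9]
ee_rot: [179.7, 19.7, 90.9]
force: [0.3, 0.1, 0.2]
gripper_width: 32.1
```

Run:
```python
from lean import *
st=telemetry.state();print(st["ee_pos"].round(1),st["ee_rot"].round(1),st["force"].round(1),st["gripper_width"],st["qpos"].round(1))
s=imaging.grab_frame("side"); crop(s,160,60,280,240,"s8")
t=imaging.grab_frame("top"); crop(t,90,140,260,350,"t8")
```

```text
[593.  485.  501.9] [179.7  19.7  90.9] [0.3 0.1 0.2] 32.12150879424539 [ 41.2  40.1  40.2 -16.2 111.7 -54.2]
```

View pics/s8.png

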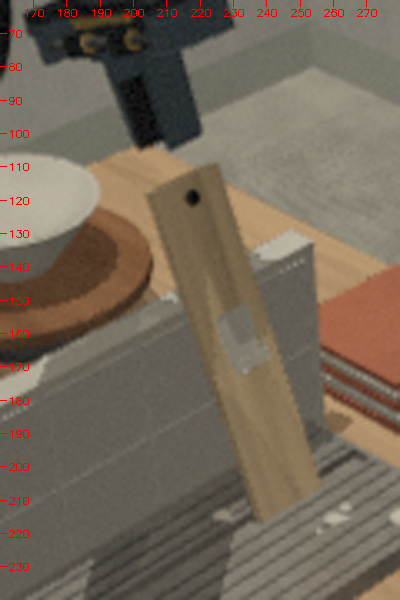

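The board stays leaning, hole end up at (193,117), foot at about (238-257, 207-217). Moving on to board B.

jog_arm([
  [[0, 5, 25], [0.07, 0, -0.01], 0.35],
  [[-3, 0, 50], [0.16, 0, -0.02], 0.35],
  [[-6, -20, 70], [0.25, 0, -0.03], 0.35],
  [[-10, -50, 80], [0.344, 0, -0.04], 0.35],
  [[-13, -85, 80], [0.344, 0, -0.04], 0.35],
])

```text
time_s: 18.45
ee_pos: [578.8, 399.6, 587.1]
ee_rot: [179.3, -0.7, 88.6]
force: [1.6, -0.5, 1.7]
gripper_width: 31.6
```

jog_arm([
  [[-3, -38, 0], [0, 0, 0], 0.35],
  [[-6, -78, 0], [0, 0, 0], 0.35],
  [[-9, -118, 0], [0, 0, 0], 0.35],
  [[-12, -158, 0], [0, 0, 0], 0.35],
  [[-15, -196, 0], [0, 0, 0], 0.35],
])

```text
time_s: 18.87
ee_pos: [562.9, 201.4, 586.5]
ee_rot: [179.3, -0.7, 88.5]
force: [0.7, 0.0, -0.3]
gripper_width: 31.8
```

jog_arm([
  [[-3, -38, 0], [0, 0, 0], 0.35],
  [[-6, -78, 0], [0, 0, 0], 0.35],
  [[-9, -118, 0], [0, 0, 0], 0.35],
  [[-12, -158, 0], [0, 0, 0], 0.35],
  [[-15, -196, 0], [0, 0, 0], 0.35],
])

```text
time_s: 19.28
ee_pos: [546.9, 3.4, 585.9]
ee_rot: [179.3, -0.7, 88.5]
force: [1.3, -0.4, 0.1]
gripper_width: 31.5
```

Run:
```python
from lean import *
st=telemetry.state();print(st["time_s"],st["ee_pos"].round(1),st["ee_rot"].round(1),st["force"].round(1),st["gripper_width"],st["qpos"].round(1))
for tgt in [(539.6,-144.4,541)]:
    R=Ro.from_euler('xyz',st["ee_rot"],degrees=True);T=Ro.from_euler('xyz',[180,0,88.4],degrees=True)
    print((np.array(tgt)-st["ee_pos"]).round(1),(T*R.inv()).as_rotvec().round(3))
```

```text
19.2833 [546.9   3.4 585.9] [179.3  -0.7  88.5] [ 1.3 -0.4  0.1] 31.54786017066913 [ -1.   12.4  72.4   0.7  94.5 -89.5]
[  -7.3 -147.8  -44.9] [-0.012  0.012 -0.002]
```

jog_arm([
  [[-2, -38, 0], [-0.012, 0.012, 0], 0.35],
  [[-4, -76, -5], [-0.012, 0.012, 0], 0.35],
  [[-6, -110, -20], [-0.012, 0.012, 0], 0.35],
  [[-7, -138, -35], [-0.012, 0.012, 0], 0.35],
  [[-7, -148, -45], [-0.012, 0.012, 0], 0.35],
])

```text
time_s: 19.7
ee_pos: [539.1, -148.0, 538.8]
ee_rot: [-179.9, 0.0, 88.3]
force: [-0.1, 0.1, 0.3]
gripper_width: 31.6
```

Run:
```python
from lean import *
import pickle
st=telemetry.state(); w=imaging.grab_frame("wrist")
pickle.dump((st,w),open("w4.pkl","wb"))
print(st["time_s"],st["ee_pos"].round(1),st["ee_rot"].round(1),st["gripper_width"])
crop(w,200,130,440,310,"w4")
```

```text
19.7 [ 539.1 -148.   538.8] [-179.9    0.    88.3] 31.641455808576463
```

View pics/w4.png

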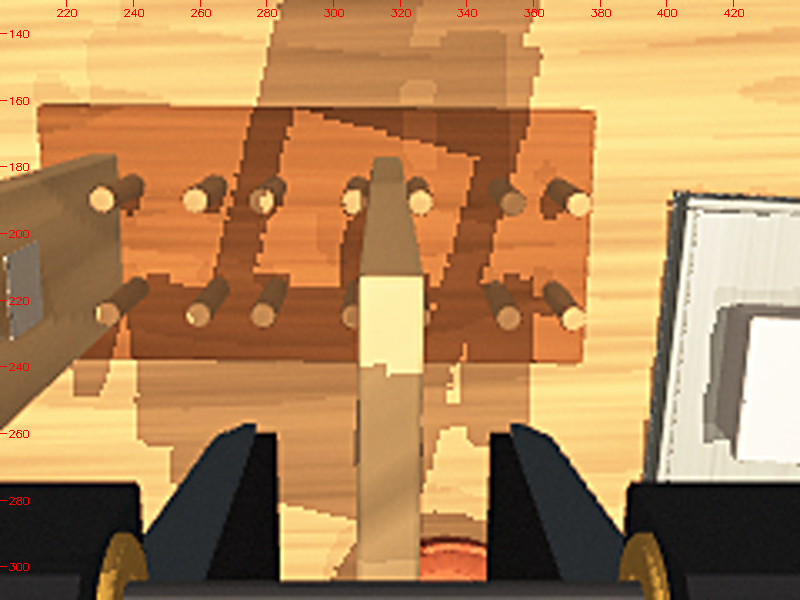

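Run:
```python
from lean import *
import pickle
st,w=pickle.load(open("w4.pkl","rb"))
for uv,z in [((308,212.5),312),((326.7,212.5),312),((312,177),12),((321,177),12)]: print(back(w,uv,z,st).round(1))
```

```text
[ 504.4 -150.1  312. ]
[ 504.7 -139.   312. ]
[ 504.9 -149.7   12. ]
[ 505.3 -137.    12. ]
```

jog_arm([
  [[0.5, 2, -20], [0, 0, 0], 0.35],
  [[0.5, 3.5, -45], [0, 0, 0], 0.35],
  [[0.5, 3.5, -70], [0, 0, 0], 0.35],
  [[0.5, 3.5, -85], [0, 0, 0], 0.35],
  [[0.5, 3.5, -92], [0, 0, 0], 0.35],
])

```text
time_s: 20.17
ee_pos: [539.4, -143.0, 442.4]
ee_rot: [-179.4, -0.1, 88.3]
force: [0.2, -0.5, -0.8]
gripper_width: 32.1
```

jog_arm([
  [[0, 0, 0], [0, 0, 0], 0.35],
  [[0, 0, 0], [0, 0, 0], 0.2],
  [[0, 0, 0], [0, 0, 0], 0.1],
  [[0, 0, 0], [0, 0, 0], 0.05],
  [[0, 0, 0], [0, 0, 0], 0.05],
])

```text
time_s: 20.58
ee_pos: [539.6, -143.9, 443.7]
ee_rot: [-179.6, 0.2, 88.4]
force: [-0.7, -4.5, 1.0]
gripper_width: 12.3
```

jog_arm([
  [[0, 0, 8], [0, 0, 0], 0.05],
  [[0, 0, 22], [0, 0, 0], 0.05],
  [[0, 0, 42], [0, 0, 0], 0.05],
  [[0, 0, 65], [0, 0, 0], 0.05],
  [[0, 0, 88], [0, 0, 0], 0.05],
])

```text
time_s: 21.0
ee_pos: [539.4, -143.7, 533.0]
ee_rot: [-179.5, 0.1, 88.3]
force: [0.7, 0.0, -1.3]
gripper_width: 11.8
```

jog_arm([
  [[-1, 12, 0], [0, 0, 0.009], 0.05],
  [[-3, 35, 0], [0, 0, 0.018], 0.05],
  [[-5, 65, 0], [0, 0, 0.027], 0.05],
  [[-7, 97, 0], [0, 0, 0.036], 0.05],
  [[-9, 130, 0], [0, 0, 0.045], 0.05],
])

```text
time_s: 21.42
ee_pos: [529.7, -11.8, 532.1]
ee_rot: [-179.4, 0.0, 90.9]
force: [0.6, 0.4, -2.4]
gripper_width: 11.9
```

jog_arm([
  [[-2, 33, 0], [0, 0, 0], 0.05],
  [[-5, 66, 0], [0, 0, 0], 0.05],
  [[-8, 99, 0], [0, 0, 0], 0.05],
  [[-11, 132, 0], [0, 0, 0], 0.05],
  [[-14, 165, 0], [0, 0, 0], 0.05],
])

```text
time_s: 21.83
ee_pos: [514.4, 155.5, 531.3]
ee_rot: [-179.3, -0.1, 91.0]
force: [1.1, -0.9, -2.5]
gripper_width: 11.9
```

jog_arm([
  [[-2, 33, 0], [0, 0, 0], 0.05],
  [[-4, 66, 0], [0, 0, 0], 0.05],
  [[-6, 92, -5], [0, 0, 0], 0.05],
  [[-7, 106, -20], [0, 0, 0], 0.05],
  [[-7, 106, -40], [0, 0, 0], 0.05],
])

```text
time_s: 22.25
ee_pos: [506.2, 265.3, 491.0]
ee_rot: [-179.3, -0.3, 91.2]
force: [0.1, 0.2, -2.5]
gripper_width: 11.7
```

Run:
```python
from lean import *
st=telemetry.state();print(st["time_s"],st["ee_pos"].round(1),st["ee_rot"].round(1),st["force"].round(1),st["gripper_width"],st["qpos"].round(1))
s=imaging.grab_frame("side"); crop(s,140,30,320,270,"s9")
t=imaging.grab_frame("top"); crop(t,90,140,260,350,"t9")
```

```text
22.25 [506.2 265.3 491. ] [-179.3   -0.3   91.2] [ 0.1  0.2 -2.5] 11.656366417201802 [ 26.4  15.8  80.9   0.5  83.8 -64.9]
```

View pics/s9.png

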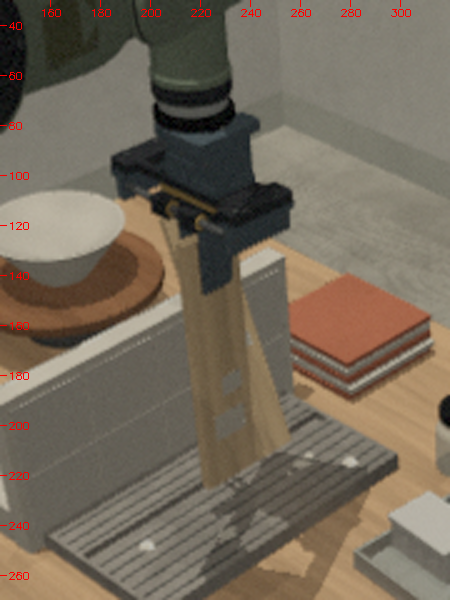

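View pics/t9.png

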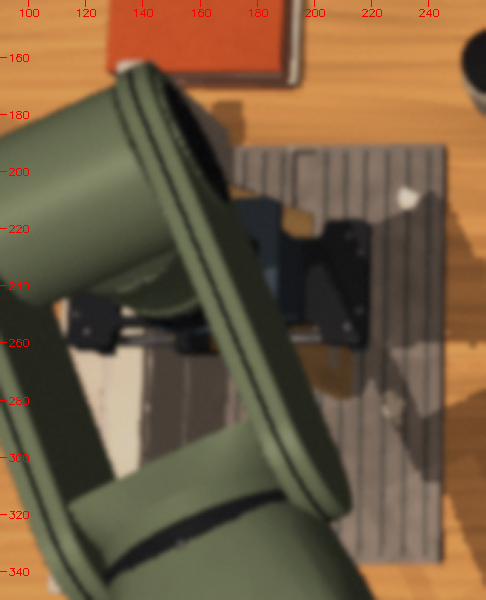

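jog_arm([
  [[1, 4, -8], [-0.005, -0.005, -0.003], 0.05],
  [[3, 9, -16], [-0.005, -0.005, -0.003], 0.05],
  [[3, 15, -24], [-0.005, -0.005, -0.003], 0.05],
  [[3, 17, -30], [-0.005, -0.005, -0.003], 0.05],
  [[3, 17, -33], [-0.005, -0.005, -0.003], 0.05],
])

```text
time_s: 22.77
ee_pos: [509.0, 280.2, 453.9]
ee_rot: [-179.0, 0.4, 90.9]
force: [-2.2, -0.3, 12.9]
gripper_width: 11.7
```

jog_arm([
  [[0, 0, -1.5], [0, 0, 0], 0.05],
  [[0, 0, -3], [0, 0, 0], 0.05],
  [[0, 0, -4], [0, 0, 0], 0.05],
  [[0, 0, -5], [0, 0, 0], 0.05],
  [[0, 0, -5], [0, 0, 0], 0.05],
])

```text
time_s: 23.18
ee_pos: [508.1, 279.6, 453.8]
ee_rot: [-179.2, 0.3, 90.9]
force: [-3.6, -2.5, 18.5]
gripper_width: 11.9
```

Contact at 453.8, as expected for this grip. I'll ease the pressure and draw.

jog_arm([
  [[0, 0, 1.5], [0, -0.008, 0], 0.05],
  [[0, 0, 1.0], [0.004, -0.008, 0], 0.05],
  [[0, 1.5, 0], [0.004, -0.008, 0], 0.05],
  [[0, 3, -1.2], [0.004, -0.008, 0], 0.05],
  [[0, 4.5, -1.2], [0.004, -0.008, 0], 0.05],
])

```text
time_s: 23.6
ee_pos: [508.2, 283.3, 453.7]
ee_rot: [-179.7, 0.2, 90.9]
force: [0.4, -4.6, 9.0]
gripper_width: 12.1
```

jog_arm([
  [[0, 1.5, -1.2], [0.003, 0, 0], 0.05],
  [[0, 3, -1.2], [0.004, 0, 0], 0.05],
  [[0, 4.5, -1.2], [0.004, 0, 0], 0.05],
  [[0, 6, -1.2], [0.004, 0, 0], 0.05],
  [[0, 7.5, -1.2], [0.004, 0, 0], 0.05],
])

```text
time_s: 24.02
ee_pos: [508.3, 289.4, 453.7]
ee_rot: [-179.8, 0.4, 90.9]
force: [-1.3, -6.0, 9.3]
gripper_width: 12.2
```

jog_arm([
  [[0, 1.5, -0.7], [0.006, 0, 0], 0.05],
  [[0, 3, -0.7], [0.008, 0, 0], 0.05],
  [[0, 4, -0.7], [0.01, 0, 0], 0.05],
  [[0, 5, -0.7], [0.01, 0, 0], 0.05],
  [[0, 6, -0.7], [0.01, 0, 0], 0.05],
])

```text
time_s: 24.43
ee_pos: [508.5, 294.2, 453.7]
ee_rot: [-179.8, 0.1, 91.0]
force: [-0.3, -4.6, 8.0]
gripper_width: 12.2
```

jog_arm([
  [[0, 1, -1], [0.003, 0, 0], 0.05],
  [[0, 2, -1], [0.004, 0, 0], 0.05],
  [[0, 3, -1], [0.004, 0, 0], 0.05],
  [[0, 4, -1], [0.004, 0, 0], 0.05],
  [[0, 5, -1], [0.004, 0, 0], 0.05],
])

```text
time_s: 24.85
ee_pos: [508.6, 297.9, 453.7]
ee_rot: [-179.9, 0.2, 91.0]
force: [0.0, -3.6, 8.9]
gripper_width: 12.0
```

jog_arm([
  [[0, 1, -1], [0.003, 0, 0], 0.05],
  [[0, 2, -1], [0.004, 0, 0], 0.05],
  [[0, 3, -1], [0.004, 0, 0], 0.05],
  [[0, 4, -1], [0.004, 0, 0], 0.05],
  [[0, 5, -1], [0.004, 0, 0], 0.05],
])

```text
time_s: 25.27
ee_pos: [508.6, 301.7, 453.7]
ee_rot: [-179.9, 0.3, 91.0]
force: [-0.3, -3.5, 7.3]
gripper_width: 11.6
```

jog_arm([
  [[0, 1, -1], [0.003, 0, 0], 0.05],
  [[0, 2, -1], [0.006, 0, 0], 0.05],
  [[0, 3, -1], [0.006, 0, 0], 0.05],
  [[0, 4, -1], [0.006, 0, 0], 0.05],
  [[0, 5, -1], [0.006, 0, 0], 0.05],
])

```text
time_s: 25.68
ee_pos: [508.7, 305.6, 453.6]
ee_rot: [-179.9, 0.2, 91.0]
force: [-0.8, -3.2, 8.3]
gripper_width: 12.0
```

jog_arm([
  [[0, 1, -1], [0.003, 0, 0], 0.05],
  [[0, 2, -1], [0.004, 0, 0], 0.05],
  [[0, 3, -1], [0.004, 0, 0], 0.05],
  [[0, 3.5, -1], [0.004, 0, 0], 0.05],
  [[0, 4, -1], [0.004, 0, 0], 0.05],
])

```text
time_s: 26.1
ee_pos: [508.8, 309.8, 451.5]
ee_rot: [-179.8, -0.0, 91.0]
force: [-0.3, 0.5, -2.2]
gripper_width: 11.9
```

It dropped at y≈310, which agrees with the first board. Lowering to the floor.

jog_arm([
  [[0, 0, -1.5], [0, 0, 0], 0.05],
  [[0, 0, -3], [0, 0, 0], 0.05],
  [[0, 0, -5], [0, 0, 0], 0.05],
  [[0, 0, -7], [0, 0, 0], 0.05],
  [[0, 0, -7.8], [0, 0, 0], 0.05],
])

```text
time_s: 26.52
ee_pos: [508.8, 309.8, 443.8]
ee_rot: [-179.8, -0.0, 91.0]
force: [0.5, 0.3, 2.8]
gripper_width: 11.8
```

jog_arm([
  [[0, 0, -0.5], [0, 0, 0], 0.05],
  [[0, 0, -0.5], [0, 0, 0], 0.05],
  [[0, 0, -0.5], [0, 0, 0], 0.05],
  [[0, 0, -0.5], [0, 0, 0], 0.05],
  [[0, 0, -0.5], [0, 0, 0], 0.05],
])

```text
time_s: 26.93
ee_pos: [508.7, 309.7, 443.8]
ee_rot: [-179.9, -0.1, 91.0]
force: [-0.2, -0.5, 4.5]
gripper_width: 12.1
```

Run:
```python
from lean import *
lean([2.5,5,7.5,10,12.5,14.5,15.5,16.5,17.5],foot=431.7,yshift=-2.5)
st=telemetry.state();print(st["ee_pos"].round(1),st["ee_rot"].round(2),st["gripper_width"])
s=imaging.grab_frame("side"); crop(s,180,60,300,240,"s10")
```

```text
foot [507.7 310.1  12.1] tilt deg -0.05 pivot [507.6 316.1  12.1] F [-0.2 -0.5  4.5]
2.5 [-0.3 18.6 -0.1] [-0.0436 -0.0008 -0.    ]
5 [-0.6 37.1 -1. ] [-0.0873 -0.0015 -0.    ]
7.5 [-1.  55.6 -2.7] [-0.1309 -0.0023 -0.    ]
10 [-1.3 73.9 -5.2] [-0.1745 -0.003  -0.    ]
12.5 [-1.6 92.2 -8.6] [-0.2181 -0.0038 -0.    ]
14.5 [ -1.9 106.6 -11.8] [-0.253  -0.0044 -0.    ]
15.5 [ -2.  113.6 -13.6] [-0.2705 -0.0047 -0.    ]
16.5 [ -2.1 120.6 -15.5] [-0.2879 -0.005  -0.    ]
17.5 [ -2.2 127.6 -17.6] [-0.3054 -0.0053 -0.    ]
[508.7 309.7 443.8] [-1.7986e+02 -5.0000e-02  9.0990e+01] 12.06522773116067
```

View pics/s10.png

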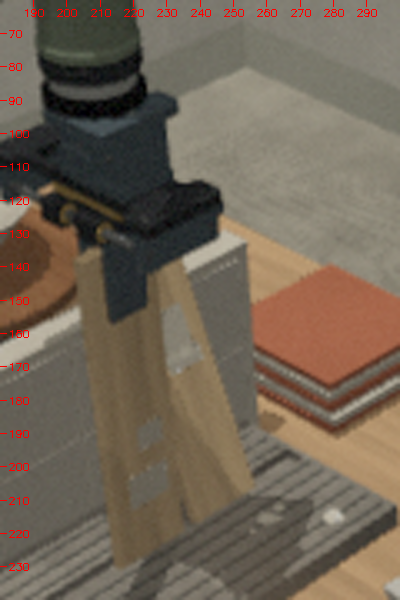

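Run:
```python
from lean import *
s=imaging.grab_frame("side"); crop(s,205,180,265,240,"s10b")
for X in [(473.7,304,12),(543.7,304,12),(562,304,14),(632,304,14)]: print(X,proj(s,X).round(1))
```

```text
(473.7, 304, 12) [216.5 232.4]
(543.7, 304, 12) [235.3 221. ]
(562, 304, 14) [240.1 217.6]
(632, 304, 14) [257.9 206.8]
```

View pics/s10b.png

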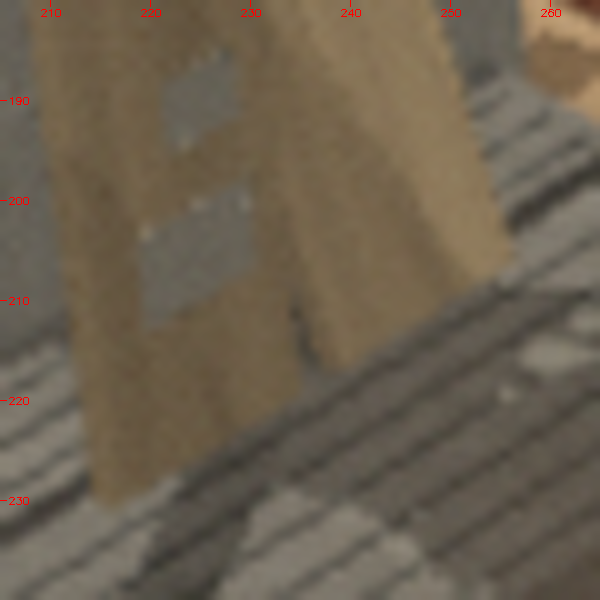

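The gap between B's right foot corner (235,219) and A's left one (239,217) is about 15 mm. Now leaning B.

jog_arm([
  [[-0.3, 18.6, 0.2], [-0.0436, -0.0008, 0], 0.05],
  [[-0.6, 37.1, -0.8], [-0.0873, -0.0015, 0], 0.05],
  [[-1.0, 55.6, -2.5], [-0.131, -0.0023, 0], 0.05],
  [[-1.3, 73.9, -5.0], [-0.1745, -0.003, 0], 0.05],
  [[-1.6, 92.2, -8.4], [-0.218, -0.0038, 0], 0.05],
])

```text
time_s: 27.45
ee_pos: [507.3, 403.0, 434.7]
ee_rot: [-179.9, 12.5, 91.0]
force: [-0.4, 0.2, -0.0]
gripper_width: 11.8
```

Run:
```python
from lean import *
lean([1,2,3,4,5,6,7],foot=431.7,yshift=0,lift=0)
st=telemetry.state();print(st["ee_pos"].round(1),st["ee_rot"].round(2),st["gripper_width"])
```

```text
foot [508.2 309.3  13.3] tilt deg 12.54 pivot [508.  315.1  12. ] F [-0.4  0.2 -0. ]
1 [-0.1  7.4 -1.6] [-0.0175 -0.0003 -0.    ]
2 [-0.3 14.7 -3.3] [-0.0349 -0.0006 -0.    ]
3 [-0.4 22.  -5.2] [-0.0524 -0.0009 -0.    ]
4 [-0.5 29.3 -7.2] [-0.0698 -0.0012 -0.    ]
5 [-0.6 36.5 -9.3] [-0.0873 -0.0015 -0.    ]
6 [ -0.8  43.7 -11.5] [-0.1047 -0.0018 -0.    ]
7 [ -0.9  50.9 -13.9] [-0.1222 -0.0021 -0.    ]
[507.3 403.  434.7] [-179.9    12.54   90.99] 11.750338619236425
```

jog_arm([
  [[-0.1, 7.2, -1.6], [-0.0175, -0.0003, 0], 0.05],
  [[-0.3, 14.3, -3.3], [-0.035, -0.0006, 0], 0.05],
  [[-0.4, 21.5, -5.2], [-0.0524, -0.0009, 0], 0.05],
  [[-0.5, 28.8, -7.2], [-0.07, -0.0012, 0], 0.05],
  [[-0.6, 36, -9.3], [-0.0873, -0.0015, 0], 0.05],
])

```text
time_s: 27.87
ee_pos: [506.7, 439.5, 425.3]
ee_rot: [-179.9, 17.5, 91.0]
force: [-0.7, 0.6, 2.3]
gripper_width: 12.1
```

jog_arm([
  [[0, 1.8, -0.5], [-0.0044, -0.0001, 0], 0.05],
  [[-0.1, 3.6, -1.1], [-0.0087, -0.0002, 0], 0.05],
  [[-0.1, 5.4, -1.7], [-0.013, -0.0002, 0], 0.05],
  [[-0.1, 7.2, -2.3], [-0.0175, -0.0003, 0], 0.05],
  [[-0.1, 7.2, -2.3], [-0.0175, -0.0003, 0], 0.05],
])

```text
time_s: 28.28
ee_pos: [506.6, 446.8, 423.0]
ee_rot: [-179.9, 18.6, 91.0]
force: [-0.8, 0.7, 1.9]
gripper_width: 12.0
```

jog_arm([
  [[0, 1.8, -0.4], [-0.0044, -0.0001, 0], 0.05],
  [[-0.1, 3.6, -1.0], [-0.0087, -0.0002, 0], 0.05],
  [[-0.1, 5.4, -1.6], [-0.013, -0.0002, 0], 0.05],
  [[-0.1, 5.4, -1.6], [-0.013, -0.0002, 0], 0.05],
  [[-0.1, 5.4, -1.6], [-0.013, -0.0002, 0], 0.05],
])

```text
time_s: 28.7
ee_pos: [506.6, 452.3, 421.2]
ee_rot: [-179.9, 19.3, 91.0]
force: [-0.7, -0.1, 2.1]
gripper_width: 11.9
```

jog_arm([
  [[0, 1.8, -0.4], [-0.0044, -0.0001, 0], 0.05],
  [[-0.1, 3.6, -1.0], [-0.0087, -0.0002, 0], 0.05],
  [[-0.1, 3.6, -1.0], [-0.0087, -0.0002, 0], 0.05],
  [[-0.1, 3.6, -1.0], [-0.0087, -0.0002, 0], 0.05],
  [[-0.1, 3.6, -1.0], [-0.0087, -0.0002, 0], 0.05],
])

```text
time_s: 29.12
ee_pos: [506.7, 455.1, 420.1]
ee_rot: [-179.9, 20.0, 90.9]
force: [-0.4, -5.6, 1.3]
gripper_width: 11.7
```

Run:
```python
from lean import *
lean([1],foot=431.7,yshift=0,lift=0)
st=telemetry.state();print(st["torque"],st["ee_rot"])
```

```text
foot [508.4 307.4  14.5] tilt deg 20.0 pivot [508.3 313.1  12.4] F [-0.4 -5.6  1.3]
1 [-0.1  7.1 -2.5] [-0.0175 -0.0003 -0.    ]
[-0.93406167 -0.03050756  0.04107691] [-179.90374299   19.99719867   90.94411243]
```

Contact with the splashback edge is clear (Fy -5.6 N at 20.0°). Releasing.

jog_arm([
  [[0, 0, 0], [0, 0, 0], 0.1],
  [[0, 0, 0], [0, 0, 0], 0.16],
  [[0, 0, 0], [0, 0, 0], 0.24],
  [[0, 0, 0], [0, 0, 0], 0.32],
  [[0, 0, 0], [0, 0, 0], 0.35],
])

```text
time_s: 29.53
ee_pos: [506.6, 455.5, 420.0]
ee_rot: [-179.9, 19.9, 91.0]
force: [0.8, 0.8, -0.6]
gripper_width: 31.0
```

jog_arm([
  [[0, 2.5, 7], [0, 0, 0], 0.35],
  [[0, 7, 20], [0, 0, 0], 0.35],
  [[0, 14, 38], [0, 0, 0], 0.35],
  [[0, 21, 58], [0, 0, 0], 0.35],
  [[0, 29, 80], [0, 0, 0], 0.35],
])

```text
time_s: 29.95
ee_pos: [506.4, 484.9, 501.0]
ee_rot: [-179.9, 19.9, 91.0]
force: [1.0, -0.7, -0.5]
gripper_width: 32.0
```

Run:
```python
from lean import *
st=telemetry.state();print(st["ee_pos"].round(1),st["ee_rot"].round(1),st["force"].round(1),st["gripper_width"],st["qpos"].round(1))
s=imaging.grab_frame("side"); crop(s,160,60,280,240,"s11")
w=imaging.grab_frame("wrist"); crop(w,0,0,640,480,"w11")
```

```text
[506.4 484.9 501. ] [-179.9   19.9   91. ] [ 1.  -0.7 -0.5] 32.01428175986929 [ 45.7  32.5  54.4 -14.6 107.  -47.9]
```

View pics/s11.png

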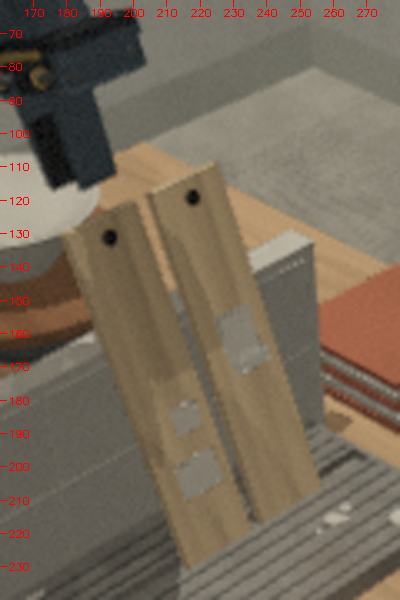

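View pics/w11.png

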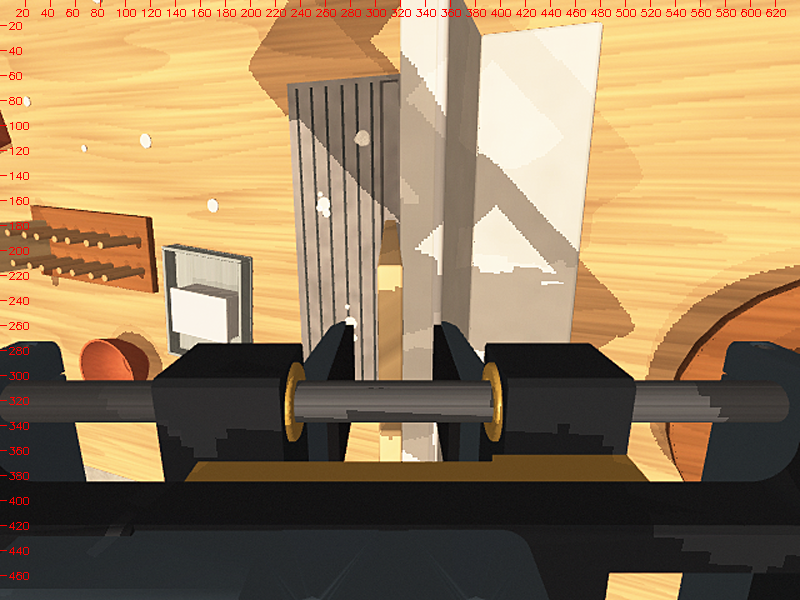

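Boards A and B lean parallel with a clean gap. Fetching board C, which is alone at the rack's far end.

jog_arm([
  [[0, 5, 25], [0.07, 0, -0.01], 0.35],
  [[0, 0, 50], [0.16, 0, -0.02], 0.35],
  [[2, -20, 70], [0.25, 0, -0.03], 0.35],
  [[4, -50, 80], [0.344, 0, -0.04], 0.35],
  [[6, -85, 80], [0.344, 0, -0.04], 0.35],
])

```text
time_s: 30.47
ee_pos: [511.6, 399.7, 586.9]
ee_rot: [179.6, -0.6, 88.7]
force: [-0.2, -0.4, -0.4]
gripper_width: 31.9
```

jog_arm([
  [[1, -38, 0], [0, 0, 0], 0.35],
  [[2, -78, 0], [0, 0, 0], 0.35],
  [[3, -118, 0], [0, 0, 0], 0.35],
  [[4, -158, 0], [0, 0, 0], 0.35],
  [[5, -196, 0], [0, 0, 0], 0.35],
])

```text
time_s: 30.88
ee_pos: [516.0, 201.6, 586.4]
ee_rot: [179.6, -0.6, 88.6]
force: [1.2, -1.2, 0.3]
gripper_width: 32.2
```

jog_arm([
  [[1, -38, 0], [0, 0, 0], 0.35],
  [[2, -78, 0], [0, 0, 0], 0.35],
  [[3, -118, 0], [0, 0, 0], 0.35],
  [[4, -158, 0], [0, 0, 0], 0.35],
  [[5, -196, 0], [0, 0, 0], 0.35],
])

```text
time_s: 31.3
ee_pos: [520.3, 3.5, 586.0]
ee_rot: [179.6, -0.6, 88.6]
force: [0.8, -0.2, -0.3]
gripper_width: 31.7
```

jog_arm([
  [[1, -38, 0], [0, 0, 0], 0.35],
  [[2, -76, 0], [0, 0, 0], 0.35],
  [[3, -114, 0], [0, 0, 0], 0.35],
  [[4, -150, 0], [0, 0, 0], 0.35],
  [[5, -180, 0], [0, 0, 0], 0.35],
])

```text
time_s: 31.72
ee_pos: [524.7, -178.9, 585.4]
ee_rot: [179.7, -0.6, 88.5]
force: [0.8, 0.4, 0.0]
gripper_width: 31.9
```

Run:
```python
from lean import *
st=telemetry.state();print(st["time_s"],st["ee_pos"].round(1),st["ee_rot"].round(1),st["force"].round(1),st["gripper_width"],st["qpos"].round(1))
for tgt in [(535.6,-264.9,541)]:
    R=Ro.from_euler('xyz',st["ee_rot"],degrees=True);T=Ro.from_euler('xyz',[180,0,88.4],degrees=True)
    print((np.array(tgt)-st["ee_pos"]).round(1),(T*R.inv()).as_rotvec().round(3))
```

```text
31.7167 [ 524.7 -178.9  585.4] [179.7  -0.6  88.5] [0.8 0.4 0. ] 31.86775420477612 [ -20.2   13.3   71.3    0.6   95.2 -108.7]
[ 10.9 -86.  -44.4] [-0.009  0.006 -0.003]
```

jog_arm([
  [[3, -25, 0], [-0.009, 0.006, -0.003], 0.35],
  [[6, -50, -10], [-0.009, 0.006, -0.003], 0.35],
  [[9, -72, -25], [-0.009, 0.006, -0.003], 0.35],
  [[11, -84, -40], [-0.009, 0.006, -0.003], 0.35],
  [[11, -84, -45], [-0.009, 0.006, -0.003], 0.35],
])

```text
time_s: 32.13
ee_pos: [535.7, -265.2, 536.7]
ee_rot: [-179.7, -0.1, 88.2]
force: [-0.8, 1.5, -0.8]
gripper_width: 31.6
```

Run:
```python
from lean import *
import pickle
st=telemetry.state(); w=imaging.grab_frame("wrist")
pickle.dump((st,w),open("w5.pkl","wb"))
print(st["time_s"],st["ee_pos"].round(1),st["ee_rot"].round(1),st["gripper_width"])
crop(w,200,130,440,310,"w5")
```

```text
32.1333 [ 535.7 -265.2  536.7] [-1.797e+02 -1.000e-01  8.820e+01] 31.60759262874082
```

View pics/w5.png

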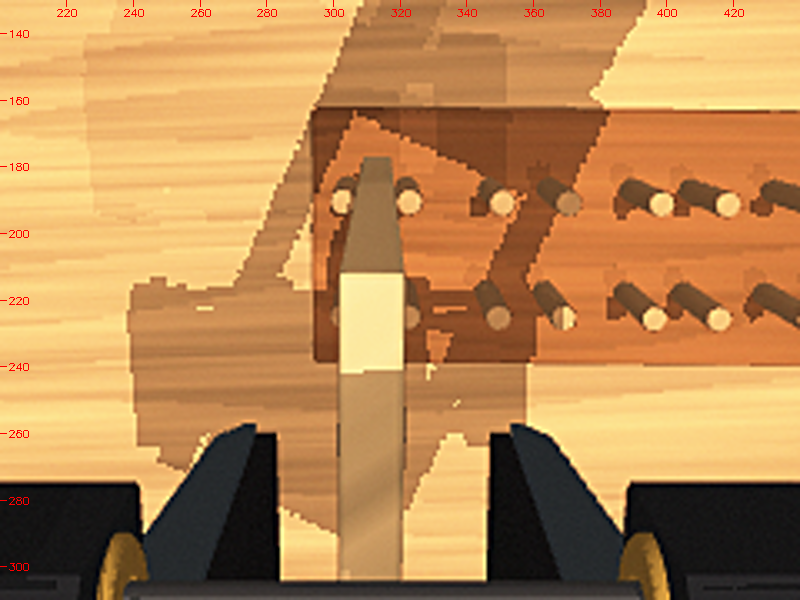

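Run:
```python
from lean import *
import pickle
st,w=pickle.load(open("w5.pkl","rb"))
for uv,z in [((302,211.5),312),((320.7,211.5),312),((308.5,177),12),((317.5,177),12)]: print(back(w,uv,z,st).round(1))
```

```text
[ 499.6 -270.   312. ]
[ 499.9 -259.   312. ]
[ 500.3 -270.2   12. ]
[ 500.7 -257.5   12. ]
```

jog_arm([
  [[0, 0.5, -20], [0, -0.005, 0], 0.35],
  [[0, 0.5, -45], [0, -0.005, 0], 0.35],
  [[0, 0.5, -70], [0, -0.005, 0], 0.35],
  [[0, 0.5, -84], [0, -0.005, 0], 0.35],
  [[0, 0.5, -89], [0, -0.005, 0], 0.35],
])

```text
time_s: 32.6
ee_pos: [535.2, -261.8, 446.1]
ee_rot: [-179.8, -0.3, 88.3]
force: [-0.8, 0.2, 0.5]
gripper_width: 31.9
```

jog_arm([
  [[0, 0, 0], [0, 0, 0], 0.35],
  [[0, 0, 0], [0, 0, 0], 0.2],
  [[0, 0, 0], [0, 0, 0], 0.1],
  [[0, 0, 0], [0, 0, 0], 0.05],
  [[0, 0, 0], [0, 0, 0], 0.05],
])

```text
time_s: 33.02
ee_pos: [535.4, -263.1, 447.6]
ee_rot: [-180.0, 0.1, 88.3]
force: [0.3, -7.1, -0.8]
gripper_width: 12.2
```

jog_arm([
  [[0, 0, 8], [0, 0, 0], 0.05],
  [[0, 0, 22], [0, 0, 0], 0.05],
  [[0, 0, 42], [0, 0, 0], 0.05],
  [[0, 0, 65], [0, 0, 0], 0.05],
  [[0, 0, 88], [0, 0, 0], 0.05],
])

```text
time_s: 33.43
ee_pos: [535.2, -263.1, 536.5]
ee_rot: [-179.9, 0.0, 88.3]
force: [-0.2, -0.4, -1.9]
gripper_width: 11.9
```

jog_arm([
  [[-2, 12, 0], [0, 0, 0.009], 0.05],
  [[-7, 35, 0], [0, 0, 0.018], 0.05],
  [[-13, 65, 0], [0, 0, 0.027], 0.05],
  [[-20, 97, 0], [0, 0, 0.036], 0.05],
  [[-27, 130, 0], [0, 0, 0.047], 0.05],
])

```text
time_s: 33.85
ee_pos: [507.3, -131.2, 535.2]
ee_rot: [-179.8, -0.1, 91.0]
force: [-0.3, 0.1, -2.6]
gripper_width: 11.7
```

jog_arm([
  [[-7, 33, 0], [0, 0, 0], 0.05],
  [[-14, 67, 0], [0, 0, 0], 0.05],
  [[-21, 101, 0], [0, 0, 0], 0.05],
  [[-28, 135, 0], [0, 0, 0], 0.05],
  [[-35, 170, 0], [0, 0, 0], 0.05],
])

```text
time_s: 34.27
ee_pos: [470.7, 40.8, 534.2]
ee_rot: [-179.7, -0.1, 91.0]
force: [0.5, -0.2, -1.6]
gripper_width: 11.8
```

jog_arm([
  [[-7, 33, 0], [0, 0, 0], 0.05],
  [[-14, 66, 0], [0, 0, 0], 0.05],
  [[-21, 99, 0], [0, 0, 0], 0.05],
  [[-28, 130, 0], [0, 0, 0], 0.05],
  [[-33, 155, 0], [0, 0, 0], 0.05],
])

```text
time_s: 34.68
ee_pos: [435.7, 198.2, 533.3]
ee_rot: [-179.6, -0.2, 91.2]
force: [0.1, -0.4, -1.4]
gripper_width: 11.7
```

Run:
```python
from lean import *
st=telemetry.state();print(st["time_s"],st["ee_pos"].round(1),st["ee_rot"].round(1),st["force"].round(1),st["gripper_width"],st["qpos"].round(1))
R=Ro.from_euler('xyz',st["ee_rot"],degrees=True);T=Ro.from_euler('xyz',[180,0,91],degrees=True)
print((np.array((422,278,465))-st["ee_pos"]).round(1),(T*R.inv()).as_rotvec().round(3))
```

```text
34.6833 [435.7 198.2 533.3] [-179.6   -0.2   91.2] [ 0.1 -0.4 -1.4] 11.73670918173027 [ 23.    6.3  87.2   0.3  86.9 -68.2]
[-13.7  79.8 -68.3] [-0.003 -0.008 -0.003]
```

jog_arm([
  [[-5, 25, 0], [-0.003, -0.008, -0.003], 0.05],
  [[-10, 50, -5], [-0.003, -0.008, -0.003], 0.05],
  [[-13, 68, -20], [-0.003, -0.008, -0.003], 0.05],
  [[-13, 76, -40], [-0.003, -0.008, -0.003], 0.05],
  [[-13, 78, -58], [-0.003, -0.008, -0.003], 0.05],
])

```text
time_s: 35.1
ee_pos: [421.1, 278.0, 473.4]
ee_rot: [-179.9, -0.1, 91.2]
force: [0.2, 0.6, -1.6]
gripper_width: 12.1
```

jog_arm([
  [[0, 0, -4], [0, 0, 0], 0.05],
  [[0, 0, -8], [0, 0, 0], 0.05],
  [[0, 0, -10], [0, 0, 0], 0.05],
  [[0, 0, -10], [0, 0, 0], 0.05],
  [[0, 0, -10], [0, 0, 0], 0.05],
])

```text
time_s: 35.52
ee_pos: [421.2, 277.8, 464.3]
ee_rot: [-180.0, -0.1, 91.1]
force: [0.7, 0.3, -1.4]
gripper_width: 11.4
```

jog_arm([
  [[0, 0, -3], [0, 0, 0], 0.05],
  [[0, 0, -5], [0, 0, 0], 0.05],
  [[0, 0, -6.5], [0, 0, 0], 0.05],
  [[0, 0, -7.2], [0, 0, 0], 0.05],
  [[0, 0, -7.2], [0, 0, 0], 0.05],
])

```text
time_s: 35.93
ee_pos: [421.2, 277.6, 457.6]
ee_rot: [180.0, -0.1, 91.1]
force: [-0.1, -0.2, 1.3]
gripper_width: 11.9
```

jog_arm([
  [[0, 1.5, -1], [0, 0, 0], 0.05],
  [[0, 3, -1], [0.003, 0, 0], 0.05],
  [[0, 4.5, -1], [0.003, 0, 0], 0.05],
  [[0, 6, -1], [0.003, 0, 0], 0.05],
  [[0, 7.5, -1], [0.003, 0, 0], 0.05],
])

```text
time_s: 36.35
ee_pos: [421.2, 284.3, 457.5]
ee_rot: [179.9, -0.1, 91.2]
force: [-0.4, -3.4, 6.1]
gripper_width: 11.6
```

jog_arm([
  [[0, 1.5, -1], [0.002, 0, 0], 0.05],
  [[0, 3, -1], [0.004, 0, 0], 0.05],
  [[0, 4.5, -1], [0.004, 0, 0], 0.05],
  [[0, 6, -1], [0.004, 0, 0], 0.05],
  [[0, 7.5, -1], [0.004, 0, 0], 0.05],
])

```text
time_s: 36.77
ee_pos: [421.2, 291.0, 457.6]
ee_rot: [179.9, -0.1, 91.2]
force: [0.0, -3.6, 4.9]
gripper_width: 12.0
```

jog_arm([
  [[0, 1.5, -1], [0.002, 0, 0], 0.05],
  [[0, 3, -1], [0.004, 0, 0], 0.05],
  [[0, 4.5, -1], [0.004, 0, 0], 0.05],
  [[0, 6, -1], [0.004, 0, 0], 0.05],
  [[0, 7, -1], [0.004, 0, 0], 0.05],
])

```text
time_s: 37.18
ee_pos: [421.2, 297.2, 457.6]
ee_rot: [179.8, -0.1, 91.2]
force: [0.2, -3.3, 6.4]
gripper_width: 11.6
```

jog_arm([
  [[0, 1, -1], [0.002, 0, 0], 0.05],
  [[0, 2, -1], [0.004, 0, 0], 0.05],
  [[0, 3, -1], [0.004, 0, 0], 0.05],
  [[0, 4, -1], [0.004, 0, 0], 0.05],
  [[0, 5, -1], [0.004, 0, 0], 0.05],
])

```text
time_s: 37.6
ee_pos: [421.1, 301.5, 457.5]
ee_rot: [179.7, -0.2, 91.2]
force: [-0.2, -1.6, 4.6]
gripper_width: 11.8
```

jog_arm([
  [[0, 1, -1], [0.001, 0.003, -0.003], 0.05],
  [[0, 2, -1], [0.002, 0.003, -0.003], 0.05],
  [[0, 3, -1], [0.002, 0.003, -0.003], 0.05],
  [[0, 4, -1], [0.002, 0.003, -0.003], 0.05],
  [[0, 4.5, -1], [0.002, 0.003, -0.003], 0.05],
])

```text
time_s: 38.02
ee_pos: [421.1, 306.4, 456.0]
ee_rot: [180.0, -0.4, 91.1]
force: [-0.9, 0.7, -1.6]
gripper_width: 12.1
```

It dropped (Fz back to -1.6 N). Lowering to the floor.

jog_arm([
  [[0, 0, -1.5], [0, 0, 0], 0.05],
  [[0, 0, -3], [0, 0, 0], 0.05],
  [[0, 0, -5], [0, 0, 0], 0.05],
  [[0, 0, -7], [0, 0, 0], 0.05],
  [[0, 0, -8.2], [0, 0, 0], 0.05],
])

```text
time_s: 38.43
ee_pos: [421.0, 306.4, 447.5]
ee_rot: [180.0, -0.4, 91.1]
force: [-1.4, -0.7, 5.9]
gripper_width: 11.8
```

jog_arm([
  [[0, 0, -0.8], [0, 0, 0], 0.05],
  [[0, 0, -0.8], [0, 0, 0], 0.05],
  [[0, 0, -0.8], [0, 0, 0], 0.05],
  [[0, 0, -0.8], [0, 0, 0], 0.05],
  [[0, 0, -0.8], [0, 0, 0], 0.05],
])

```text
time_s: 38.85
ee_pos: [420.9, 306.3, 447.6]
ee_rot: [180.0, -0.4, 91.1]
force: [-1.1, -0.5, 5.8]
gripper_width: 12.0
```

Run:
```python
from lean import *
lean([2.5,5,7.5,10,12.5],foot=435.6,yshift=-3)
st=telemetry.state();print(st["ee_pos"].round(1),st["ee_rot"].round(2),st["gripper_width"])
s=imaging.grab_frame("side"); crop(s,160,60,280,260,"s12")
```

```text
foot [421.2 309.3  12. ] tilt deg -0.39 pivot [421.1 315.3  12. ] F [-1.1 -0.5  5.8]
2.5 [-0.3 18.4  0.1] [-0.0436 -0.0008 -0.    ]
5 [-0.6 36.8 -0.7] [-0.0873 -0.0015 -0.    ]
7.5 [-1.  55.1 -2.3] [-0.1309 -0.0023 -0.    ]
10 [-1.3 73.4 -4.7] [-0.1745 -0.003  -0.    ]
12.5 [-1.6 91.5 -7.9] [-0.2181 -0.0038 -0.    ]
[420.9 306.3 447.6] [179.96  -0.39  91.06] 12.001016960141877
```

View pics/s12.png

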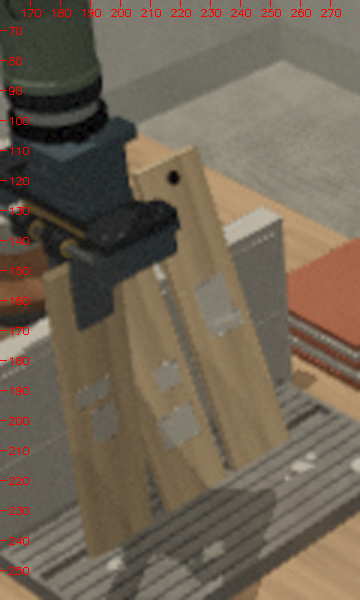

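jog_arm([
  [[-0.3, 18.4, 0.3], [-0.0436, -0.0008, 0], 0.05],
  [[-0.6, 36.8, -0.4], [-0.0873, -0.0015, 0], 0.05],
  [[-1.0, 55.1, -2.0], [-0.131, -0.0023, 0], 0.05],
  [[-1.3, 73.4, -4.5], [-0.1745, -0.003, 0], 0.05],
  [[-1.6, 91.5, -7.7], [-0.218, -0.0038, 0], 0.05],
])

```text
time_s: 39.32
ee_pos: [419.3, 398.9, 439.3]
ee_rot: [179.9, 12.2, 91.0]
force: [-0.7, 0.1, -2.1]
gripper_width: 12.0
```

Run:
```python
from lean import *
lean([1,2,3,4,5,6,7],foot=435.6,yshift=0,lift=0)
```

```text
foot [421.4 307.1  13.5] tilt deg 12.17 pivot [421.3 312.9  12.2] F [-0.7  0.1 -2.1]
1 [-0.1  7.4 -1.6] [-0.0175 -0.0003 -0.    ]
2 [-0.3 14.9 -3.3] [-0.0349 -0.0006 -0.    ]
3 [-0.4 22.2 -5.1] [-0.0524 -0.0009 -0.    ]
4 [-0.5 29.6 -7. ] [-0.0698 -0.0012 -0.    ]
5 [-0.6 36.9 -9.1] [-0.0873 -0.0015 -0.    ]
6 [ -0.8  44.2 -11.3] [-0.1047 -0.0018 -0.    ]
7 [ -0.9  51.4 -13.7] [-0.1222 -0.0021 -0.    ]
```

jog_arm([
  [[-0.1, 7.4, -1.6], [-0.0175, -0.0003, 0], 0.05],
  [[-0.3, 14.9, -3.4], [-0.035, -0.0006, 0], 0.05],
  [[-0.4, 22.2, -5.3], [-0.0524, -0.0009, 0], 0.05],
  [[-0.5, 29.6, -7.2], [-0.07, -0.0012, 0], 0.05],
  [[-0.6, 36.9, -9.3], [-0.0873, -0.0015, 0], 0.05],
])

```text
time_s: 39.73
ee_pos: [418.8, 435.9, 429.7]
ee_rot: [179.9, 17.2, 91.0]
force: [0.0, -0.1, -1.1]
gripper_width: 11.7
```

jog_arm([
  [[0, 1.8, -0.5], [-0.0044, -0.0001, 0], 0.05],
  [[-0.1, 3.6, -1.1], [-0.0087, -0.0002, 0], 0.05],
  [[-0.1, 5.4, -1.7], [-0.013, -0.0002, 0], 0.05],
  [[-0.1, 7.2, -2.3], [-0.0175, -0.0003, 0], 0.05],
  [[-0.1, 7.2, -2.3], [-0.0175, -0.0003, 0], 0.05],
])

```text
time_s: 40.15
ee_pos: [418.8, 443.2, 427.5]
ee_rot: [179.9, 18.2, 91.0]
force: [0.4, -0.1, 0.6]
gripper_width: 11.9
```

jog_arm([
  [[0, 1.8, -0.4], [-0.0044, -0.0001, 0], 0.05],
  [[-0.1, 3.6, -1.0], [-0.0087, -0.0002, 0], 0.05],
  [[-0.1, 5.4, -1.6], [-0.013, -0.0002, 0], 0.05],
  [[-0.1, 5.4, -1.6], [-0.013, -0.0002, 0], 0.05],
  [[-0.1, 5.4, -1.6], [-0.013, -0.0002, 0], 0.05],
])

```text
time_s: 40.57
ee_pos: [418.7, 448.5, 425.6]
ee_rot: [180.0, 19.0, 91.0]
force: [-0.6, -0.1, -1.8]
gripper_width: 11.7
```

jog_arm([
  [[0, 1.8, -0.5], [-0.0044, -0.0001, 0], 0.05],
  [[-0.1, 3.6, -1.2], [-0.0087, -0.0002, 0], 0.05],
  [[-0.1, 5.4, -1.8], [-0.013, -0.0002, 0], 0.05],
  [[-0.1, 5.4, -1.8], [-0.013, -0.0002, 0], 0.05],
  [[-0.1, 5.4, -1.8], [-0.013, -0.0002, 0], 0.05],
])

```text
time_s: 40.98
ee_pos: [418.6, 454.0, 423.7]
ee_rot: [180.0, 19.8, 91.0]
force: [0.7, -1.3, -1.2]
gripper_width: 12.1
```

Run:
```python
from lean import *
lean([1],foot=435.6,yshift=0,lift=0)
st=telemetry.state();print(st["torque"],st["ee_rot"])
```

```text
foot [421.4 306.2  13.9] tilt deg 19.83 pivot [421.3 311.9  11.9] F [ 0.7 -1.3 -1.2]
1 [-0.1  7.2 -2.5] [-0.0175 -0.0003 -0.    ]
[ 0.01464196 -0.02240606  0.03407657] [179.97551811  19.82664605  91.03362177]
```

jog_arm([
  [[0, 1.8, -0.6], [-0.0044, -0.0001, 0], 0.05],
  [[-0.1, 3.6, -1.2], [-0.0087, -0.0002, 0], 0.05],
  [[-0.1, 3.6, -1.2], [-0.0087, -0.0002, 0], 0.05],
  [[-0.1, 3.6, -1.2], [-0.0087, -0.0002, 0], 0.05],
  [[-0.1, 3.6, -1.2], [-0.0087, -0.0002, 0], 0.05],
])

```text
time_s: 41.4
ee_pos: [418.6, 456.7, 422.7]
ee_rot: [180.0, 20.5, 91.0]
force: [-0.2, -5.5, 1.9]
gripper_width: 11.6
```

The tiles' edge is felt (Fy -5.5 N). Releasing.

jog_arm([
  [[0, 0, 0], [0, 0, 0], 0.1],
  [[0, 0, 0], [0, 0, 0], 0.16],
  [[0, 0, 0], [0, 0, 0], 0.24],
  [[0, 0, 0], [0, 0, 0], 0.32],
  [[0, 0, 0], [0, 0, 0], 0.35],
])

```text
time_s: 41.82
ee_pos: [418.5, 457.1, 422.8]
ee_rot: [180.0, 20.4, 91.0]
force: [-0.2, -0.4, 0.5]
gripper_width: 30.4
```

jog_arm([
  [[0, 2.5, 7], [0, 0, 0], 0.35],
  [[0, 7, 20], [0, 0, 0], 0.35],
  [[0, 14, 38], [0, 0, 0], 0.35],
  [[0, 21, 58], [0, 0, 0], 0.35],
  [[0, 29, 80], [0, 0, 0], 0.35],
])

```text
time_s: 42.23
ee_pos: [418.4, 486.5, 503.9]
ee_rot: [180.0, 20.4, 91.0]
force: [0.8, -0.5, -0.5]
gripper_width: 32.0
```

jog_arm([
  [[0, 5, 25], [0.07, 0, 0], 0.35],
  [[0, 0, 50], [0.16, 0, 0], 0.35],
  [[0, -20, 75], [0.25, 0, 0], 0.35],
  [[0, -50, 100], [0.344, 0, 0], 0.35],
  [[0, -85, 105], [0.344, 0, 0], 0.35],
])

```text
time_s: 42.65
ee_pos: [417.6, 400.7, 614.1]
ee_rot: [179.2, 0.1, 91.1]
force: [-0.4, -1.3, 1.2]
gripper_width: 31.8
```

jog_arm([
  [[-5, -38, 0], [0, 0, 0], 0.35],
  [[-10, -78, 0], [0, 0, 0], 0.35],
  [[-15, -118, 0], [0, 0, 0], 0.35],
  [[-20, -158, 0], [0, 0, 0], 0.35],
  [[-25, -196, 0], [0, 0, 0], 0.35],
])

```text
time_s: 43.07
ee_pos: [391.5, 202.8, 615.0]
ee_rot: [179.1, 0.1, 91.1]
force: [1.0, 0.3, -0.8]
gripper_width: 32.0
```

jog_arm([
  [[-5, -38, 0], [0, 0, 0], 0.35],
  [[-10, -78, 0], [0, 0, 0], 0.35],
  [[-15, -118, 0], [0, 0, 0], 0.35],
  [[-20, -158, 0], [0, 0, 0], 0.35],
  [[-25, -196, 0], [0, 0, 0], 0.35],
])

```text
time_s: 43.48
ee_pos: [365.3, 5.3, 616.0]
ee_rot: [179.0, 0.1, 91.1]
force: [1.3, -0.1, -0.0]
gripper_width: 32.1
```

Run:
```python
from lean import *
import pickle
st=telemetry.state();print(st["time_s"],st["ee_pos"].round(1),st["ee_rot"].round(1),st["force"].round(1),st["gripper_width"],st["qpos"].round(1))
s=imaging.grab_frame("side"); crop(s,140,90,280,255,"s13"); crop(s,0,0,640,480,"s13f")
t=imaging.grab_frame("top"); crop(t,90,140,260,350,"t13"); crop(t,0,0,640,480,"t13f")
pickle.dump((t,s),open("f13.pkl","wb"))
```

```text
43.4833 [365.3   5.3 616. ] [1.79e+02 1.00e-01 9.11e+01] [ 1.3 -0.1 -0. ] 32.11459001187297 [ -0.9  -5.2  87.5  -0.1  96.7 -92.1]
```

View pics/s13.png

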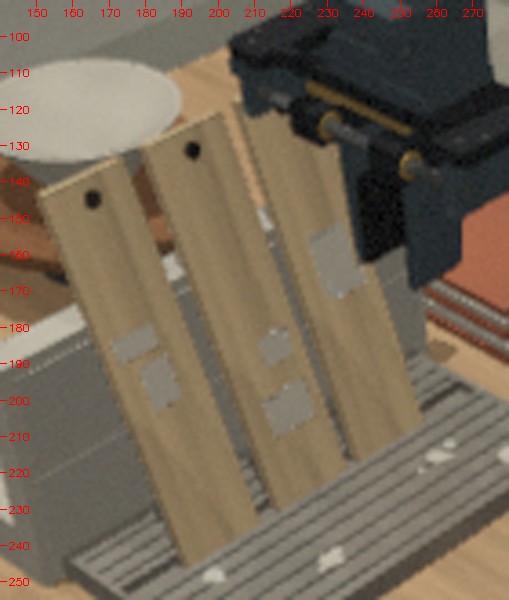

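View pics/t13.png

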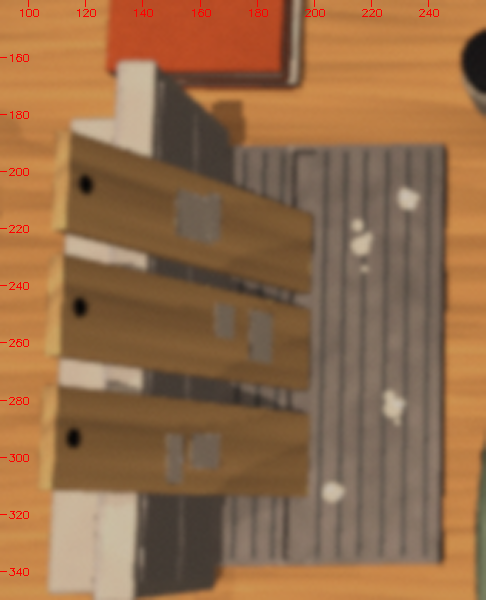

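View pics/t13f.png

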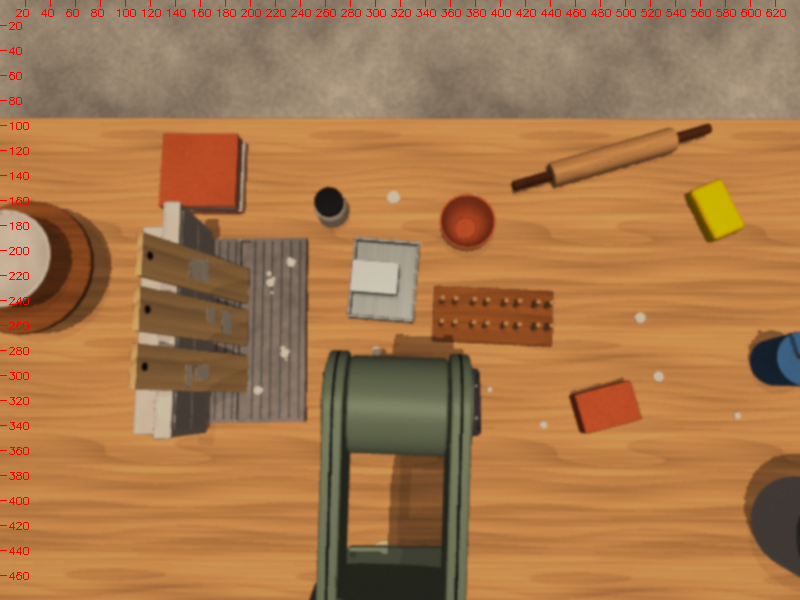

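All three boards lean with feet in line (columns 198-200) and hole ends up. I'll quantify the gaps, squareness and the tub's place in the tray.

Run:
```python
from lean import *
import pickle
t,s=pickle.load(open("f13.pkl","rb"))
crop(t,180,195,220,325,"t13b"); crop(t,270,180,345,265,"t13c"); crop(t,95,180,150,315,"t13d")
```

```text
(no output)
```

View pics/t13b.png

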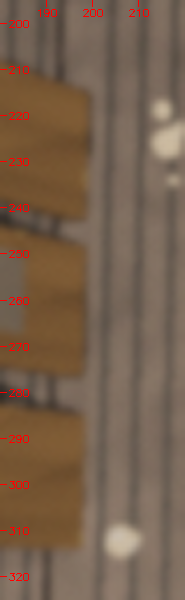

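View pics/t13c.png

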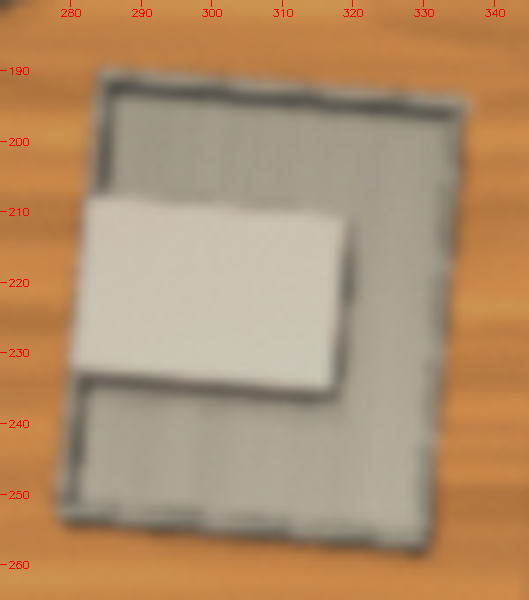

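View pics/t13d.png

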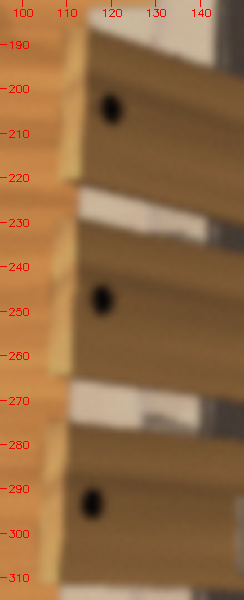

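Run:
```python
from lean import *
import pickle
t,s=pickle.load(open("f13.pkl","rb"))
print("tub",[back(t,u,50)[:2].round(1).tolist() for u in [(282,208),(319.5,210.5),(317.5,235),(280.5,232)]])
print("trayinner wall top left", [back(t,u,25)[:2].round(1).tolist() for u in [(286,192),(281,253)]])
for n,us in dict(A=[(199.5,215),(198.5,242.5)],B=[(198.7,248.5),(198.3,276)],C=[(198,284),(197.5,313.5)]).items():
    a,b=[back(t,u,22) for u in us]; print(n,a.round(1),b.round(1),np.degrees(np.arctan2((a-b)[1],(a-b)[0])).round(1))
zt=294.5
for n,us in dict(A=[(116,187),(113,221)],B=[(113,230),(111,264.5)],C=[(110,275.5),(108,311.5)]).items():
    a,b=[back(t,u,zt) for u in us]; print(n,a.round(1),b.round(1),np.degrees(np.arctan2((a-b)[1],(a-b)[0])).round(1))
```

```text
tub [[638.3, 97.8], [632.6, 7.1], [572.6, 11.5], [579.4, 100.3]]
trayinner wall top left [[684.4, 90.6], [532.0, 100.3]]
A [625.9 303.6  22. ] [557.2 303.1  22. ] 0.3
B [542.4 302.   22. ] [475.  300.2  22. ] 1.6
C [455.7 300.1  22. ] [384.9 298.3  22. ] 1.4
A [624.9 405.1 294.5] [556.8 406.5 294.5] -1.1
B [539.1 405.3 294.5] [471.8 404.6 294.5] 0.6
C [450.7 405.1 294.5] [382.4 404.2 294.5] 0.7
```

Gaps are about 15-20 mm and the boards are parallel to the face within about a degree. The tub seems to have shifted toward the tray's left wall since I placed it, by about 12 mm. That may be the expected knock, so I'll look closer at whether it sits flat.

Run:
```python
from lean import *
import pickle
st=telemetry.state()
t,s=pickle.load(open("f13.pkl","rb"))
crop(s,270,200,350,290,"s13c")
f0=pickle.load(open("f0.pkl","rb"))
w=imaging.grab_frame("wrist"); crop(w,0,0,640,480,"w13")
```

```text
(no output)
```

View pics/s13c.png

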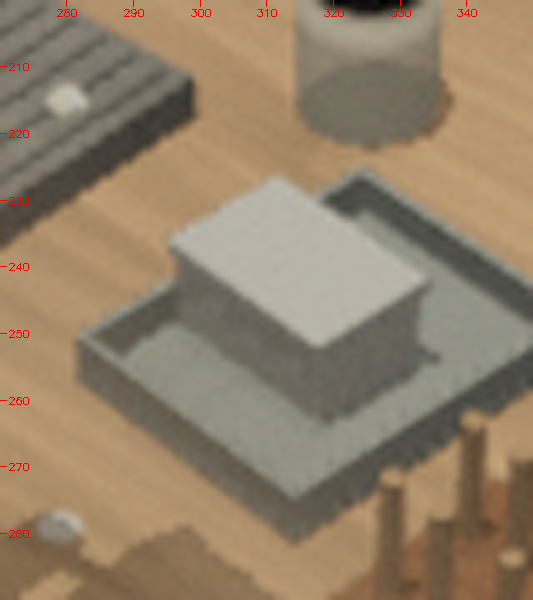

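View pics/w13.png

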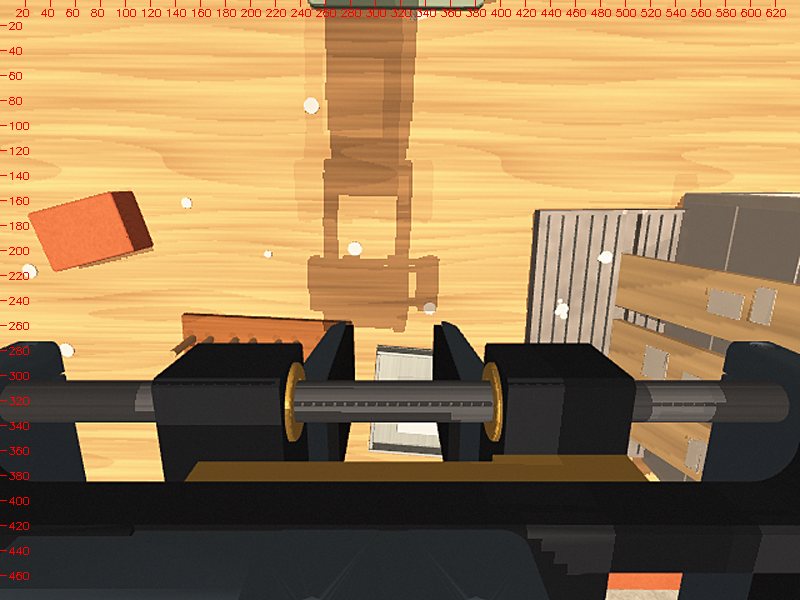

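Run:
```python
from lean import *
import pickle
t,s=pickle.load(open("f13.pkl","rb"))
for a,b in [((317.5,235),(318,252)),((280.5,232),(295.5,236)),((282,208),(311.5,226.5)),((319.5,210.5),(334,242))]:
    print("tub",tri([(t,a,None),(s,b,None)]).round(1), back(s,b,50).round(1))
for a,b in [((279,254),(282,251)),((330.5,258.5),(314,274))]: print("tray",tri([(t,a,None),(s,b,None)]).round(1))
```

```text
tub [572.8  11.2  50.8] [573.7  11.6  50. ]
tub [579.9  99.9  50. ] [580.5  99.5  50. ]
tub [639.4  97.1  49.1] [639.4  95.8  50. ]
tub [632.3   7.3  50.3] [632.3   7.6  50. ]
tray [530.6 104.   25.7]
tray [520.1 -21.4  29.4]
```

All four top corners of the tub triangulate to z = 49-51 mm, so it sits flat on the tray floor, inside and just against the left wall. The bowl, jar and brick are where they were at the start. I'll let a moment pass, recheck for any drift, and hand in.

jog_arm([
  [[0, 0, 0], [0, 0, 0], 0.35],
  [[0, 0, 0], [0, 0, 0], 0.35],
  [[0, 0, 0], [0, 0, 0], 0.35],
  [[0, 0, 0], [0, 0, 0], 0.35],
  [[0, 0, 0], [0, 0, 0], 0.35],
])

```text
time_s: 44.05
ee_pos: [366.0, 5.7, 615.9]
ee_rot: [179.0, 0.1, 90.9]
force: [-0.7, -0.6, 0.7]
gripper_width: 32.2
```

Run:
```python
from lean import *
import pickle
t0,s0=pickle.load(open("f13.pkl","rb")); ti,_=pickle.load(open("f0.pkl","rb"))
t=imaging.grab_frame("top")
d=lambda a,b,r: np.abs(a["pixels"][r[1]:r[3],r[0]:r[2]].astype(int)-b["pixels"][r[1]:r[3],r[0]:r[2]]).mean().round(2)
print("boards drift",d(t,t0,(100,150,250,350)),"tub",d(t,t0,(275,185,340,262)))
for n,r in dict(bowl=(350,150,400,203),jar=(245,143,285,187),brick=(450,297,520,352)).items(): print(n,d(t,ti,r))
st=telemetry.state();print(st["time_s"],st["force"].round(1),np.abs(st["qvel"]).max().round(2))
env.job_done()
```

```text
boards drift 0.65 tub 0.59
bowl 3.76
jar 3.85
brick 4.29
44.1 [ 0.2 -1.3  1.4] 0.53
the job is handed in; nothing more can be done
```

Run:
```python
import pickle,cv2,numpy as np
t0,_=pickle.load(open("f13.pkl","rb")); ti,_=pickle.load(open("f0.pkl","rb"))
g=lambda f,r:cv2.cvtColor(f["pixels"][r[1]:r[3],r[0]:r[2]],cv2.COLOR_RGB2GRAY).astype(np.float32)
for n,r in dict(bowl=(350,150,400,203),jar=(245,143,285,187),brick=(450,297,520,352),cup_ref=(590,255,640,315),sponge_ref=(545,140,600,195)).items():
    a,b=g(ti,r),g(t0,r); print(n,np.round(cv2.phaseCorrelate(a,b)[0],2),(b.mean()-a.mean()).round(2))
```

```text
bowl [0.02 0.07] 3.95
jar [0.02 0.51] 4.11
brick [0.   0.05] 4.61
cup_ref [0.08 0.04] 3.77
sponge_ref [0.01 0.03] 5.07
```

The job is handed in after about 44 s of robot time. The tub is in the tray and all three boards that were present lean on the splashback.

- **Tub:** I moved it off the drip ledge into the steel tray first. By the end it had shifted about 12 mm toward the tray's left wall since I set it down, possibly the announced knock. All four top corners measure z = 49–51 mm, so it sits flat inside the tray; I left it there.
- **Boards:** I felt for the groove with each one. Each foot touched the ledge and was drawn towards the tiles until the upward force vanished. It then went 10 mm down to the groove floor. I leaned each board back about 20°, until I felt light contact (3–6 N) on the splashback's top edge.
- **Last checks:** All hole ends are up and the feet line up with the groove. The gaps are roughly 15 and 20 mm. The boards were within 1° of square to the face at the feet and up to about 2° at the tops, which is close to what the pixels can resolve. Nothing drifted between the last two pictures, and the arm was clear of everything.
- **Bowl, jar and brick:** My simple before/after picture difference was raised for all three. The same brightness change shows on untouched objects, so it is a lighting effect. The bowl and brick did not shift (under 0.1 px). The jar's match read 0.5 px, about 1 mm, although the arm never came near it; I could not check that any closer.

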